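# Set the ladder trestle and lay out the slats

## Task

Get the slats ready for oiling. Raise the top bar of the ladder trestle until its pawl has dropped over the rung that makes it level with the plain trestle beside it, let it down so that it hangs on that rung, and open the crate: pull the pin out of the staple, lift the lid free and lay it flat on the bench. When that is done, lay all the slats from the crate flat and side by side across the two trestles, resting on both bars, and leave the pin in the emptied crate; leave the other things on the bench where they are.

Things in the scene. Friction and masses are not known exactly. Their poses are not given: they have to be found in the camera images.
- ladder: ladder trestle, screwed to the bench: two wooden stiles (y = +-70 mm, 118 mm high) with four steel rungs between (8 mm round, 25 mm apart, lowest 30 mm above the bench). Origin on the bench under the middle of its bar; y along the bar and the rungs, z up; its feet reach 50 mm in x and 107 mm in y from there
- lift (a joint): height of the ladder trestle's sliding section, m: seats at 0, 0.025, 0.050, 0.075 (hanging on rung 1 to 4), end of travel 0.098. 0.5 kg, slides freely up. For a seat, raise 13 to 28 mm above it (the pawl has passed that rung, not the next) and let down. Let down too early (5 to 11 mm above a seat) it slips back or jams with the pawl folded: raise again. There is no release to come down
- pawl (a joint): angle of the gravity pawl of the sliding section, rad: 0 hooked over a rung or free, about 1.0 while a rung pushes it aside (counterweighted, it falls back to 0 by itself)
- bar_top (a point): middle of the top face of the top bar of the sliding section; 148 mm above the bench when down. The bar is 232 mm long (ladder's y), 24 wide, 24 high; grasp it at its middle from above across its width (free there underneath for the fingers)
- low_trestle_top (a point): middle of the top face of the plain trestle, where the lower one of the two kinds stands: bar like that of the ladder trestle (232 x 24 mm, y along it), top 198 mm above the bench, level with the ladder trestle's third rung seat (lift 0.050). It stands about 140 mm from the ladder trestle, on its -x side, nearly parallel. Loose but heavy (2 kg), not to be moved
- high_trestle_top (a point): the same where the higher kind of plain trestle stands instead: top 223 mm above the bench, level with the fourth seat (lift 0.075). Only one of the two is present
- crate: plywood crate screwed to the bench, outside 266 (x) x 210 (y) x 60 mm high, walls and floor 8 mm; origin on the bench at its centre. Slats lie inside on two battens across it (x = +-75 mm), top 34 mm above the bench. On its +y side (y = 120 mm) a steel staple, an upright loop of 5 mm wire in the xz plane, 17 mm wide inside, top 89 mm up, stands through the lid's hasp plate
- lid: loose plywood lid of the crate, 274 (x) x 218 (y) x 10 mm, 0.38 kg, two 8 mm battens below that sit inside the crate, a slotted steel hasp plate on its +y side (to y = 142 mm). Origin at its middle, level with the battens' feet (52 mm up when on the crate, 0 on the bench); board top 18 mm above the origin; on it a wooden grip bar 110 (x) x 20 (y) mm, from 18 to 44 mm above the origin
- pin: loose retaining pin: steel shank of 8 mm diameter reaching 68 mm along -y from the origin, and a wooden grip 18 (x) x 28 (y) x 18 (z) mm reaching 28 mm along +y. It lies on the lid through the staple, with the grip standing clear beyond the crate's +y side, and is pulled out along its +y axis, 45 mm or more, before it is lifted
- slat_1: loose wooden slat 230 (x, its length) x 28 (y) x 15 (z) mm, 0.09 kg; origin at the middle of its underside. Two or three slats lie in the crate, parallel to its x axis, 56 mm apart
- slat_2: another slat, the same
- slat_3: another slat, the same
- square: try square, bystander, 178 x 105 x 15 mm
- wedge: fibreboard wedge, bystander, 84 x 80 x 60 mm

How it is judged:
By the outcome, as a careful person would: the job done as asked, in the order asked, and still so for the second after the job is handed in, with the robot touching nothing.
Of slat_1, slat_2, slat_3 only 2 to 3 are there at a start; the rules pass over those that are not, and their reading is None.
Of low_trestle, high_trestle only 1 to 1 are there at a start; the rules pass over those that are not, and their reading is None.
At some moment in a run one of lid, pin may be knocked a few centimetres aside while the robot is not near it.
Once in a run the grip may slacken for a moment while it holds something.
It also fails if it takes over 210 s, if anything falls off the work surface, if the arm or the gripper's body presses on something with over 40 N, if the wrist force passes 120 N, or if a joint passes its speed limit or range.

## Robot

A 7-joint arm with a two-finger parallel gripper is mounted at the origin on a cart in front of the work surface, level with it; the furniture and walls round the work are solid. World frame = base frame: x ahead of the robot, y to its left, z up, the work surface at z = 0. Lengths are in m, angles in rad, forces in N, time in s.
With the tool pointing down it reaches from about 0.425 to 0.875 m from the base axis. Payload 8.4 kg.
Tool frame: the origin (TCP) lies where the fingers leave the gripper's body, on its centre line; the fingertips stand 70 mm ahead of it and the grasp point (between the pads) lies 51 mm ahead of it; z points along the fingers, y is the line along which they close (so a half turn about z gives the same grasp; the last joint's range is limited). The gripper opens to 87 mm and grips with 3 to 60 N. Pads are 19 mm wide; open, the fingers measure 117 mm over their backs; the gripper's body (75 mm by 190 mm) begins 51 mm behind the grasp point.
Start: joints at [1.247, 0.333, 0.04, 1.465, -0.013, 1.343, -0.059], TCP at [0.145, -0.634, 0.292] pointing down, gripper open.
Joint ranges: [-2.58, 2.58], [-0.38, 2.09], [-1.3, 1.39], [0.25, 2.4], [-1.5, 4.64], [0.08, 2.09], [-2.65, 2.65]. Speed limits (rad/s): [2.22, 2.22, 2.79, 2.79, 3.14, 3.14, 3.14].

## Interface

Orientations are given as a unit quaternion [x, y, z, w].
In Python, from rig import status, viewer, bot gives the robot as it stands.
- The arm moves only by the tool send_rows, never from a script. Its argument "increments" is a list of rows, each a list of 2 entries, a list of its own where there are three numbers: the shift along the tool's x, y, z in mm, then the turn, a rotation vector about the tool's x, y, z in rad. In form: [[[tx, ty, tz], [wx, wy, wz]], ...]. A call has 1 to 5 rows; each row shifts and turns the commanded pose from where the row before left it, along the tool's axes as they then stand; what a row does not reach is not made up. A row lasts 1/12 s, in which the tool goes at most 41.7 mm and 7.16 degrees, less where a joint would pass 70% of its speed; a pose out of reach is approached as far as the arm can. A call is refused whole if a number of a shift passes 41.7 or a number of a turn 0.125, either way. A call with a gripper value outside its range is refused whole. "hand" is the opening, from -1 (shut) to 1 (fully open), set as the call begins (left out, the last holds). The fingers move at their own pace and stop on an object; the grip force is fixed at half the most. Time passes only in rows, so rows that do not move let the fingers close. It gives the time, the measured TCP pose, the force, the opening and the grip force at its end, in the units of the state.
- status.read_state(): the state, without advancing time (a new reading comes with each control period).
- viewer.read_camera(name): name is "side" or "top"; returns a dict with "img" (384x512x3 uint8, blue, green, red), "fovy" (degrees; the focal length in pixels is half the picture's height over the tangent of half this angle, whatever the lens; pixels are square), "cx", "cy" (the principal point, pixels), "cam_to_world" (4x4, takes a point from camera to world coordinates). Camera axes: x right, y down, z forward; pixel columns grow to the right and rows downward; lengths in m; the calibration is good to about 2 mm. A picture is of the moment at which its call begins. There is no depth.
- bot.close_job(): hands the job in; it is judged then, once.
Trained networks look in the newest picture that a camera, given by its name, has taken for a name from the list of things; names that differ only in an ending like _2 or _b are one class to them, and where a whole thing is asked for, a point or a joint stands for the part that bears it (a point fixed in the world has none). Each returns a list of dicts, best first, with "confidence" (0 to 1); they miss things now and then, are a little off and sometimes report something else, mostly with a low value. They report only what shows in the picture. A call takes as long as a camera call.
- viewer.recognise(camera, label): "rect" ([left, top, right, bottom] in pixels, round what is visible of it).
- viewer.pinpoint(camera, label): "at" ([column, row] in pixels: a listed point, or the origin of a listed thing).
The state is a dict: "t": time; "qpos": joint angles; "dq": joint speeds; "joint_efforts": joint torques, N m; "tcp_pos": TCP position; "orientation": TCP orientation; "contact_force": force on the tool from outside, world axes, zero at the start; "wrist_torque": the same for the moment, N m; "opening": opening from 0.0 (shut) to 1.0 (fully open); "grasp_force": force on a finger pad.
Only numpy, scipy, OpenCV 4.12 (cv2) and the standard library are available. Lean on these libraries where they do the work, as an engineer would, in place of code of your own. Each camera call takes 0.05 s, during which the arm holds its last target. There are 200 camera calls.

## Working session

There is one attempt and no reset: what is moved stays moved. The work goes in short steps, Python scripts to look and compute and a tool call to move; the robot and the scene stay as the last step left them, time stands still between calls to the robot, and variables do not carry over. Pictures are saved under pics/ and viewed, at most 14 in all, crops included, and the job is handed in when it is done.

Besides the shell and the picture viewer there is one more tool, called after "Call:" as name(argument=value, ...), one argument or row to a line, values as JSON. send_rows: Moves the arm, as the interface text tells. Its arguments: {"type":"object","properties":{"increments":{"type":"array"},"hand":{"type":"number"}},"required":["increments"]}

```bash
mkdir -p pics; ls; cat > h.py <<'E'
import numpy as np, cv2
from rig import status, viewer, bot
from scipy.spatial.transform import Rotation as R
def cam(n,fn=None):
    c=viewer.read_camera(n)
    if fn: cv2.imwrite('pics/'+fn,c['img'])
    return c
def ray(c,px):
    f=c['img'].shape[0]/2/np.tan(np.radians(c['fovy'])/2)
    M=np.array(c['cam_to_world']); d=M[:3,:3]@np.array([(px[0]-c['cx'])/f,(px[1]-c['cy'])/f,1])
    return M[:3,3],d/np.linalg.norm(d)
def onz(c,px,z):
    o,d=ray(c,px); return o+d*(z-o[2])/d[2]
def proj(c,p):
    f=c['img'].shape[0]/2/np.tan(np.radians(c['fovy'])/2)
    M=np.linalg.inv(np.array(c['cam_to_world'])); q=M[:3,:3]@np.array(p)+M[:3,3]
    return np.array([c['cx']+f*q[0]/q[2],c['cy']+f*q[1]/q[2]])
E
python3 - <<'E'
from h import *
np.set_printoptions(precision=4,suppress=True)
for n in ('top','side'):
    c=cam(n,n+'0.png'); print(n,c['fovy'],c['cx'],c['cy'],np.array(c['cam_to_world']))
    for l in ['ladder','bar_top','low_trestle_top','high_trestle_top','crate','lid','pin','slat_1','square','wedge']:
        print(l,[(np.round(r['at']),round(r['confidence'],2)) for r in viewer.pinpoint(n,l)][:3],[(np.round(r['rect']),round(r['confidence'],2)) for r in viewer.recognise(n,l)][:2])
s=status.read_state(); print(s)
E
```

```text
pics
top 47.70682552164522 253.6996068295827 191.8984376225663 [[-0.0051 -0.9839  0.1786  0.3693]
 [-1.      0.0055  0.0016 -0.0568]
 [-0.0026 -0.1786 -0.9839  1.508 ]
 [ 0.      0.      0.      1.    ]]
ladder [(array([171., 204.]), 0.92)] [(array([123., 184., 203., 222.]), 0.97)]
bar_top [(array([161., 196.]), 0.97)] [(array([124., 186., 199., 214.]), 0.76), (array([123., 184., 203., 225.]), 0.45)]
low_trestle_top [(array([161., 241.]), 0.83)] [(array([124., 225., 208., 258.]), 0.66)]
high_trestle_top [] [(array([271., 133., 309., 181.]), 0.54), (array([157., 206., 182., 210.]), 0.42)]
crate [] [(array([128., 186., 204., 221.]), 0.5), (array([303., 221., 309., 233.]), 0.43)]
lid [(array([336., 225.]), 0.79), (array([191., 161.]), 0.16)] []
pin [] [(array([294., 183., 379., 268.]), 0.61), (array([124., 185., 198., 218.]), 0.58)]
slat_1 [] []
square [(array([298., 158.]), 0.91)] [(array([270., 132., 308., 185.]), 0.64)]
wedge [(array([192., 162.]), 0.91)] [(array([175., 143., 206., 177.]), 0.83)]
side 51.37073086618674 251.4517947142229 192.28400100171064 [[ 0.9922 -0.0838  0.0919  0
[... 605 characters left out ...]
), 0.37)]
square [(array([319., 260.]), 0.75)] [(array([282., 233., 356., 271.]), 0.64)]
wedge [(array([286., 184.]), 0.8)] [(array([270., 162., 297., 191.]), 0.69)]
{'t': 2.1, 'qpos': array([ 1.2468,  0.3332,  0.0399,  1.4654, -0.0134,  1.3433, -0.0585]), 'dq': array([ 0.0004, -0.001 ,  0.0003,  0.0001,  0.0004,  0.0002, -0.0001]), 'joint_efforts': array([ -0.0003, -65.6108,   1.3332, -40.4051,  -0.0598,   0.0355,
         0.    ]), 'tcp_pos': array([ 0.1449, -0.6336,  0.2922]), 'orientation': array([ 0.9937,  0.1122, -0.    , -0.    ]), 'contact_force': array([ 0.2446, -0.8818, -0.6503]), 'wrist_torque': array([ 0.0605, -0.0047, -0.0405]), 'grasp_force': 0.0, 'opening': 0.9985468869106734}
```

```bash
python3 - <<'E'
import cv2
for n in('top','side'):
    i=cv2.imread(f'pics/{n}0.png'); cv2.imwrite(f'pics/{n}0x.png',cv2.resize(i[110:380,100:420] if n=='side' else i[110:300,100:400],None,fx=2.2 if n=='side' else 2.6,fy=2.2 if n=='side' else 2.6,interpolation=2))
E
```

```text
(no output)
```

View pics/top0x.png

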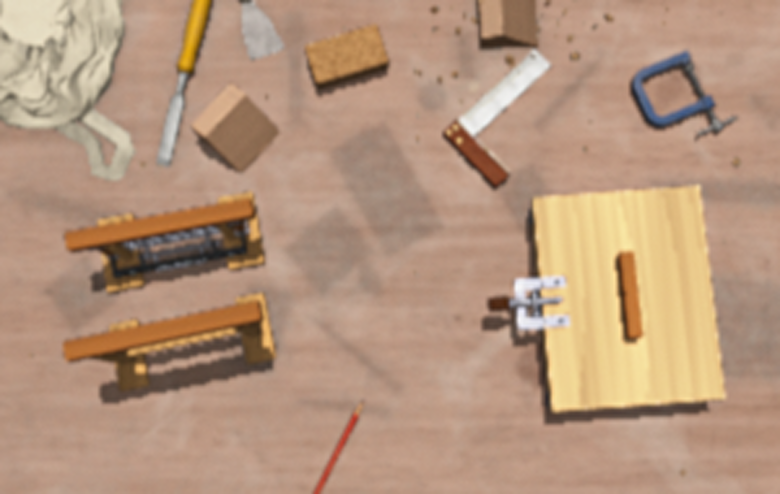

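View pics/side0x.png

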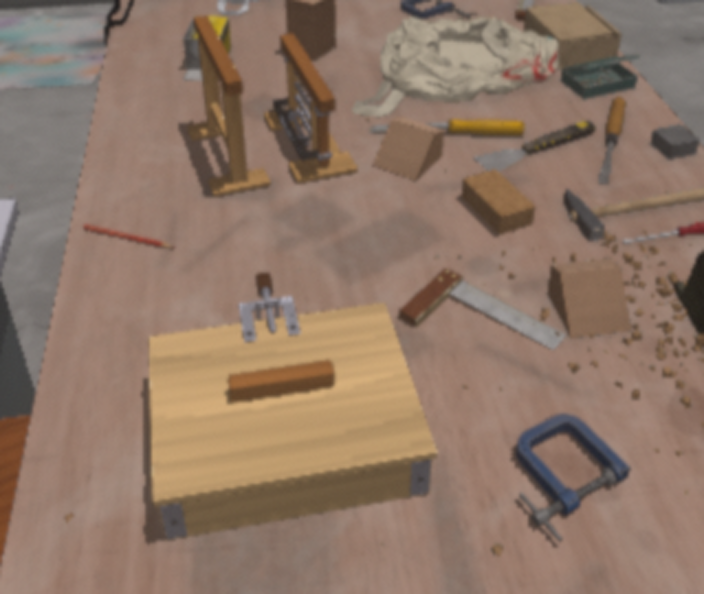

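```bash
python3 - <<'E'
import cv2,numpy as np
t=cv2.imread('pics/top0.png');s=cv2.imread('pics/side0.png')
def cr(i,x,y,w,h,f):return cv2.resize(i[y:y+h,x:x+w],(w*f,h*f),interpolation=cv2.INTER_CUBIC)
a=cr(t,120,180,90,85,4); b=cr(s,180,110,80,85,4)
cv2.imwrite('pics/c1.png',np.hstack([a,b]))
a=cr(t,282,175,100,100,4); b=cr(s,165,225,100,100,4)
cv2.imwrite('pics/c2.png',np.hstack([a,b]))
E
```

```text
(no output)
```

View pics/c1.png

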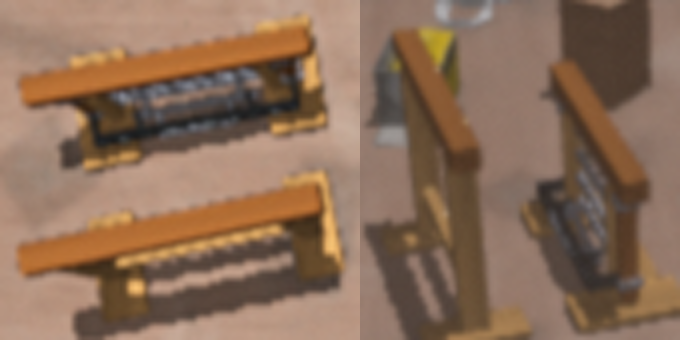

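View pics/c2.png

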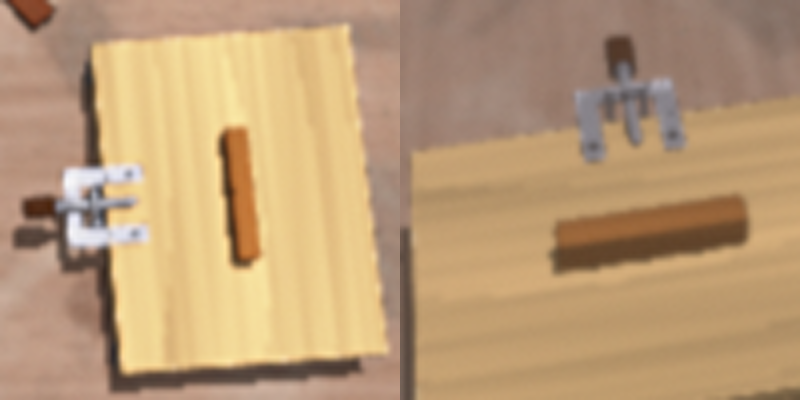

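```bash
cat > t.py <<'E'
from h import *
np.set_printoptions(precision=4,suppress=True)
def tri(a,b):
    o1,d1=a;o2,d2=b
    A=np.stack([d1,-d2],1); s=np.linalg.lstsq(A,o2-o1,rcond=None)[0]
    p,q=o1+d1*s[0],o2+d2*s[1]; return (p+q)/2,np.linalg.norm(p-q)
E
python3 - <<'E'
from t import *
T=cam('top');S=cam('side')
for n,tp,sp in [('lad +y',(124.5,199.5),(233.75,125.5)),('lad -y',(197,187),(252,155.75)),('pl +y',(124.5,241.25),(193.75,118)),('pl -y',(199.5,226.25),(209.5,147.5))]:
    print(n,*tri(ray(T,tp),ray(S,sp)))
for z,n,ps in [(.07,'lid',[(93,45),(348,25),(388,352),(122,373)]),(.096,'grip',[(223,130),(247,127),(258,258),(235,264)])]:
    P=[onz(T,(p[0]/4+282,p[1]/4+175),z)for p in ps]; print(n,np.array(P),np.mean(P,0))
tp=lambda x,y:ray(T,(x/4+282,y/4+175)); sp=lambda x,y:ray(S,((x-400)/4+165,y/4+225))
print('pin grip',tri(tp(40,207),sp(620,52)),'tip',tri(tp(135,203),sp(634,141)))
print('bar_top net',tri(ray(T,(161,196)),ray(S,(237,135))))
for z in(.198,.223):print(onz(T,(161,241),z))
for l in('pin','lid'):
  for c,n in((T,'top'),(S,'side')):
    print(l,n,[(np.round(r['at'],1),round(r['confidence'],2)) for r in viewer.pinpoint(n,l)][:2])
E
```

```text
lad +y [0.5972 0.3572 0.1441] 0.0050985206568007575
lad -y [0.6359 0.1269 0.1439] 0.003981979018473726
pl +y [0.4591 0.3359 0.1936] 0.0005485734483785477
pl -y [0.5045 0.1104 0.1935] 0.0029896596579710327
lid [[ 0.6488 -0.2284  0.07  ]
 [ 0.6648 -0.4442  0.07  ]
 [ 0.3921 -0.4625  0.07  ]
 [ 0.3763 -0.2449  0.07  ]] [ 0.5205 -0.345   0.07  ]
grip [[ 0.5721 -0.3301  0.096 ]
 [ 0.5745 -0.3499  0.096 ]
 [ 0.4673 -0.3542  0.096 ]
 [ 0.4626 -0.3354  0.096 ]] [ 0.5191 -0.3424  0.096 ]
pin grip (array([ 0.5125, -0.1799,  0.0801]), np.float64(0.0026757870609358547)) tip (array([ 0.5161, -0.2588,  0.0757]), np.float64(0.0030608419410544253))
bar_top net (array([0.6012, 0.2363, 0.1661]), np.float64(0.000451509309250376))
[0.4587 0.2248 0.198 ]
[0.457  0.2194 0.223 ]
pin top [(array([293.7, 225.7]), 0.56)]
pin side [(array([218.3, 240.9]), 0.4)]
lid top [(array([336.8, 224.8]), 0.57), (array([298.1, 155.9]), 0.17)]
lid side [(array([226.8, 295.3]), 0.8)]
```

```bash
cat > plan.py <<'E'
import sys,json
from t import *
def go(wps,step=30,p=None,psi=None):
    """wps: list of (x,y,z of TCP, psi or None, [step]); prints rows grouped by calls of 5"""
    s=status.read_state()
    p=np.array(s['tcp_pos']) if p is None else np.array(p,float)
    Rm=R.from_quat(s['orientation']); X=Rm.as_matrix()[:,0]; ps=np.arctan2(X[1],X[0]) if psi is None else psi
    print('from',p.round(4),'psi',round(ps,3),'tilt',Rm.as_matrix()[2,2].round(5)); rows=[]
    for w in wps:
        q=np.array(w[:3]); t=ps if w[3] is None else w[3]; st=w[4] if len(w)>4 else step
        n=max(1,int(np.ceil(max(np.linalg.norm(q-p)*1000/st,abs(t-ps)/.115))))
        for k in range(n):
            d=(q-p)/(n-k)*1000; dps=(t-ps)/(n-k)
            x=np.array([np.cos(ps),np.sin(ps),0]);y=np.array([np.sin(ps),-np.cos(ps),0]);z=np.array([0,0,-1.])
            sh=[int(round(d@v)) if k<n-1 else round(float(d@v),1) for v in(x,y,z)]; wz=round(-dps,3 if k==n-1 else 2)
            wz=max(-.12,min(.12,wz))
            p=p+(x*sh[0]+y*sh[1]+z*sh[2])/1000; ps-=wz
            rows.append([sh,[0,0,wz]])
    for i in range(0,len(rows),5): print(json.dumps(rows[i:i+5],separators=(',',':')))
    print('end',p.round(4),round(ps,3))
E
python3 - <<'E'
from plan import *
# pinpoint refinement from top view
i=cv2.imread('pics/top0.png')
import rig
T=cam('top')
for px in[(292,181),(271,158),(238,265),(206,177),(222,300)]: print(px,onz(T,px,0))
g=cv2.imread('pics/top0.png')
for (u,v,z) in [(124.5,199.5,.148),(197,187,.148),(124.5,241.25,.198),(199.5,226.25,.198)]: print(onz(T,(u,v),z))
go([(.46,-.36,.31,.9),(.604,.240,.31,1.737),(.604,.24,.245,1.737)])
E
```

```text
(292, 181) [ 0.6816 -0.1903  0.    ]
(271, 158) [ 0.7661 -0.1169  0.    ]
(238, 265) [0.3889 0.0007 0.    ]
(206, 177) [0.6978 0.1149 0.    ]
(222, 300) [0.2726 0.0546 0.    ]
[0.594  0.3558 0.148 ]
[0.6331 0.1263 0.148 ]
[0.4585 0.3345 0.198 ]
[0.5025 0.1098 0.198 ]
from [ 0.1449 -0.6336  0.2923] psi 0.225 tilt -1.0
[[[26,-14,-1],[0,0,-0.05]],[[27,-13,-1],[0,0,-0.05]],[[28,-11,-1],[0,0,-0.05]],[[28,-10,-1],[0,0,-0.05]],[[29,-9,-1],[0,0,-0.05]]]
[[[29,-7,-1],[0,0,-0.05]],[[29,-6,-1],[0,0,-0.05]],[[29,-4,-2],[0,0,-0.05]],[[30,-3,-1],[0,0,-0.05]],[[30,-1,-2],[0,0,-0.05]]]
[[[30,0,-1],[0,0,-0.04]],[[30,2,-2],[0,0,-0.05]],[[29,3,-1],[0,0,-0.04]],[[29.3,4.4,-1.7],[0,0,-0.045]],[[27,-12,0],[0,0,-0.04]]]
[[[27,-11,0],[0,0,-0.04]],[[28,-10,0],[0,0,-0.04]],[[28,-9,0],[0,0,-0.04]],[[28,-8,0],[0,0,-0.04]],[[29,-7,0],[0,0,-0.04]]]
[[[29,-6,0],[0,0,-0.04]],[[29,-5,0],[0,0,-0.04]],[[29,-3,0],[0,0,-0.04]],[[29,-2,0],[0,0,-0.04]],[[29,-1,0],[0,0,-0.04]]]
[[[29,0,0],[0,0,-0.04]],[[29,1,0],[0,0,-0.04]],[[29,2,0],[0,0,-0.04]],[[29,4,0],[0,0,-0.04]],[[29,5,0],[0,0,-0.04]]]
[[[29,6,0],[0,0,-0.04]],[[29,7,0],[0,0,-0.04]],[[28,8,0],[0,0,-0.04]],[[28,9,0],[0,0,-0.04]],[[28.2,10.8,-0.0],[0,0,-0.037]]]
[[[0,0,22],[0,0,-0.0]],[[0,0,21],[0,0,-0.0]],[[-0.0,0.0,22.0],[0,0,-0.0]]]
end [0.604 0.24  0.245] 1.737
```

Call:
send_rows(
  increments=[
    [[26,-14,-1],[0,0,-0.05]],
    [[27,-13,-1],[0,0,-0.05]],
    [[28,-11,-1],[0,0,-0.05]],
    [[28,-10,-1],[0,0,-0.05]],
    [[29,-9,-1],[0,0,-0.05]],
  ],
  hand=1,
)

```text
t: 2.87
tcp_pos: [0.2586, -0.5343, 0.2974]
orientation: [0.972, 0.236, 0.0, 0.0]
contact_force: [1.0, -0.4, 0.4]
opening: 1.003
grasp_force: 0.0
```

Call:
send_rows(
  increments=[
    [[29,-7,-1],[0,0,-0.05]],
    [[29,-6,-1],[0,0,-0.05]],
    [[29,-4,-2],[0,0,-0.05]],
    [[30,-3,-1],[0,0,-0.05]],
    [[30,-1,-2],[0,0,-0.05]],
  ],
)

```text
t: 3.28
tcp_pos: [0.3708, -0.4363, 0.3044]
orientation: [0.935, 0.356, -0.0, 0.0]
contact_force: [0.6, -0.2, -0.0]
opening: 0.997
grasp_force: 0.0
```

Call:
send_rows(
  increments=[
    [[30,0,-1],[0,0,-0.04]],
    [[30,2,-2],[0,0,-0.05]],
    [[29,3,-1],[0,0,-0.04]],
    [[29,4,-2],[0,0,-0.045]],
    [[27,-12,0],[0,0,-0.04]],
  ],
)

```text
t: 3.7
tcp_pos: [0.4692, -0.3309, 0.3103]
orientation: [0.891, 0.454, 0.001, 0.0]
contact_force: [0.1, -0.3, -0.3]
opening: 1.0
grasp_force: 0.0
```

Call:
send_rows(
  increments=[
    [[27,-11,0],[0,0,-0.04]],
    [[28,-10,0],[0,0,-0.04]],
    [[28,-9,0],[0,0,-0.04]],
    [[28,-8,0],[0,0,-0.04]],
    [[29,-7,0],[0,0,-0.04]],
  ],
)

```text
t: 4.12
tcp_pos: [0.5016, -0.1865, 0.3105]
orientation: [0.841, 0.54, -0.0, 0.0]
contact_force: [0.1, 0.0, -0.1]
opening: 1.001
grasp_force: 0.0
```

Call:
send_rows(
  increments=[
    [[29,-6,0],[0,0,-0.04]],
    [[29,-5,0],[0,0,-0.04]],
    [[29,-3,0],[0,0,-0.04]],
    [[29,-2,0],[0,0,-0.04]],
    [[29,-1,0],[0,0,-0.04]],
  ],
)

```text
t: 4.53
tcp_pos: [0.5356, -0.0442, 0.3105]
orientation: [0.783, 0.622, -0.0, 0.0]
contact_force: [0.7, -0.8, -0.3]
opening: 1.0
grasp_force: 0.0
```

Call:
send_rows(
  increments=[
    [[29,0,0],[0,0,-0.04]],
    [[29,1,0],[0,0,-0.04]],
    [[29,2,0],[0,0,-0.04]],
    [[29,4,0],[0,0,-0.04]],
    [[29,5,0],[0,0,-0.04]],
  ],
)

```text
t: 4.95
tcp_pos: [0.5692, 0.0974, 0.3105]
orientation: [0.717, 0.697, -0.0, 0.0]
contact_force: [0.5, -0.2, -0.6]
opening: 1.001
grasp_force: 0.0
```

Call:
send_rows(
  increments=[
    [[29,6,0],[0,0,-0.04]],
    [[29,7,0],[0,0,-0.04]],
    [[28,8,0],[0,0,-0.04]],
    [[28,9,0],[0,0,-0.04]],
    [[28,11,0],[0,0,-0.04]],
  ],
)

```text
t: 5.37
tcp_pos: [0.6033, 0.2413, 0.3105]
orientation: [0.644, 0.765, -0.0, 0.0]
contact_force: [0.1, 0.5, 0.1]
opening: 1.001
grasp_force: 0.0
```

```bash
python3 - <<'E'
from plan import *
go([(.602,.239,.30,1.737),(.602,.239,.189,1.737)])
E
```

```text
from [0.6033 0.2413 0.3105] psi 1.742 tilt -1.0
[[[-2.0,-1.6,10.5],[0,0,0.005]],[[0,0,28],[0,0,-0.0]],[[0,0,28],[0,0,-0.0]],[[0,0,27],[0,0,-0.0]],[[-0.0,-0.0,28.0],[0,0,-0.0]]]
end [0.602  0.2391 0.189 ] 1.737
```

Tracking is excellent. Descend onto the bar and grip.

Call:
send_rows(
  increments=[
    [[-2,-1.5,10],[0,0,0.005]],
    [[0,0,28],[0,0,0]],
    [[0,0,28],[0,0,0]],
    [[0,0,28],[0,0,0]],
    [[0,0,27],[0,0,0]],
  ],
)

```text
t: 5.78
tcp_pos: [0.6018, 0.2376, 0.1881]
orientation: [0.647, 0.763, -0.0, 0.0]
contact_force: [1.1, 0.1, -0.2]
opening: 0.999
grasp_force: 0.0
```

Call:
send_rows(
  increments=[
    [[0,0,0],[0,0,0]],
    [[0,0,0],[0,0,0]],
    [[0,0,0],[0,0,0]],
    [[0,0,0],[0,0,0]],
    [[0,0,0],[0,0,0]],
  ],
  hand=-1,
)

```text
t: 6.2
tcp_pos: [0.6032, 0.2381, 0.1914]
orientation: [0.647, 0.763, 0.001, 0.001]
contact_force: [0.8, 0.1, -0.2]
opening: 0.702
grasp_force: 0.0
```

Call:
send_rows(
  increments=[
    [[0,0,0],[0,0,0]],
    [[0,0,0],[0,0,0]],
    [[0,0,0],[0,0,0]],
    [[0,0,0],[0,0,0]],
    [[0,0,0],[0,0,0]],
  ],
)

```text
t: 6.62
tcp_pos: [0.6046, 0.2379, 0.19]
orientation: [0.647, 0.763, 0.002, 0.001]
contact_force: [20.8, 6.1, -5.4]
opening: 0.327
grasp_force: 10.4
```

Call:
send_rows(
  increments=[
    [[0,1,0],[0,0,0]],
    [[0,1,0],[0,0,0]],
    [[0,0,0],[0,0,0]],
    [[0,0,0],[0,0,0]],
    [[0,0,0],[0,0,0]],
  ],
)

```text
t: 7.03
tcp_pos: [0.6069, 0.2383, 0.1899]
orientation: [0.647, 0.763, 0.003, 0.001]
contact_force: [11.7, 2.9, -4.4]
opening: 0.272
grasp_force: 30.0
```

Call:
send_rows(
  increments=[
    [[0,2,0],[0,0,0]],
    [[0,0,-8],[0,0,0]],
    [[0,0,-12],[0,0,0]],
    [[0,0,-15],[0,0,0]],
    [[0,0,0],[0,0,0]],
  ],
)

```text
t: 7.45
tcp_pos: [0.6071, 0.2384, 0.2263]
orientation: [0.647, 0.763, 0.001, 0.001]
contact_force: [2.7, -0.2, -4.6]
opening: 0.276
grasp_force: 30.0
```

Call:
send_rows(
  increments=[
    [[0,0,-12],[0,0,0]],
    [[0,0,-12],[0,0,0]],
    [[0,0,-11],[0,0,0]],
    [[0,0,0],[0,0,0]],
    [[0,0,0],[0,0,0]],
  ],
)

```text
t: 7.87
tcp_pos: [0.6071, 0.2383, 0.2588]
orientation: [0.647, 0.763, 0.001, 0.0]
contact_force: [7.3, 1.5, -4.5]
opening: 0.276
grasp_force: 30.0
```

```bash
python3 - <<'E'
from t import *
S=cam('side','s1.png');T=cam('top','t1.png')
a=viewer.pinpoint('top','bar_top');b=viewer.pinpoint('side','bar_top');print(a,b)
if a and b: print(tri(ray(T,a[0]['at']),ray(S,b[0]['at'])))
i=S['img'][95:205,180:280]; j=T['img'][160:270,115:215]
cv2.imwrite('pics/c3.png',np.hstack([cv2.resize(i,None,fx=4,fy=4,interpolation=2),cv2.resize(j,None,fx=4,fy=4,interpolation=2)])[:, :800])
E
```

```text
[{'at': [155.5, 192.5], 'confidence': 0.69}] [{'at': [239.3, 116.6], 'confidence': 0.79}, {'at': [198.2, 128.7], 'confidence': 0.6}]
(array([0.6063, 0.2394, 0.2298]), np.float64(0.010133910434103034))
```

View pics/c3.png

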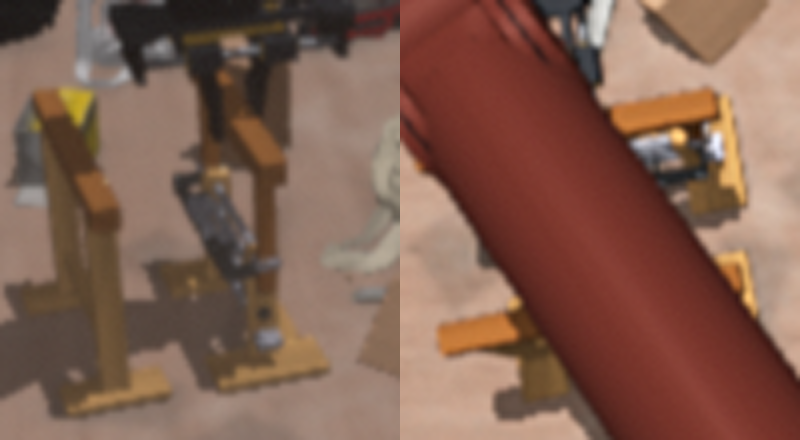

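```bash
python3 - <<'E'
from t import *
S=cam('side')
for z in(.14,.148,.2,.21,.217,.223):print(z,proj(S,(.6365,.1265,z)))
E
```

```text
0.14 [251.5994 156.9967]
0.148 [251.5585 154.804 ]
0.2 [251.2854 140.1574]
0.21 [251.2314 137.2599]
0.217 [251.1933 135.2157]
0.223 [251.1605 133.4529]
```

Call:
send_rows(
  increments=[
    [[0,0,5],[0,0,0]],
    [[0,0,5],[0,0,0]],
    [[0,0,4],[0,0,0]],
    [[0,0,3],[0,0,0]],
    [[0,0,0],[0,0,0]],
  ],
)

```text
t: 8.53
tcp_pos: [0.6071, 0.2382, 0.2404]
orientation: [0.647, 0.763, 0.001, 0.0]
contact_force: [9.2, 2.5, -4.2]
opening: 0.271
grasp_force: 30.0
```

Call:
send_rows(
  increments=[
    [[0,0,2],[0,0,0]],
    [[0,0,0],[0,0,0]],
    [[0,0,1],[0,0,0]],
    [[0,0,0],[0,0,0]],
    [[0,0,0],[0,0,0]],
  ],
)

```text
t: 8.95
tcp_pos: [0.6071, 0.2383, 0.2394]
orientation: [0.647, 0.763, 0.001, 0.0]
contact_force: [5.6, 0.8, 2.8]
opening: 0.27
grasp_force: 30.0
```

Call:
send_rows(
  increments=[
    [[0,0,0],[0,0,0]],
    [[0,0,0],[0,0,0]],
    [[0,0,0],[0,0,0]],
    [[0,0,0],[0,0,0]],
    [[0,0,0],[0,0,0]],
  ],
  hand=1,
)

```text
t: 9.37
tcp_pos: [0.6061, 0.2383, 0.2388]
orientation: [0.647, 0.763, -0.0, -0.0]
contact_force: [1.1, -0.8, -0.4]
opening: 0.562
grasp_force: 0.0
```

Call:
send_rows(
  increments=[
    [[0,0,0],[0,0,0]],
    [[0,0,0],[0,0,0]],
    [[0,0,-20],[0,0,0]],
    [[0,0,-30],[0,0,0]],
    [[0,0,-30],[0,0,0]],
  ],
)

```text
t: 9.78
tcp_pos: [0.606, 0.238, 0.3194]
orientation: [0.647, 0.763, -0.001, -0.001]
contact_force: [1.3, -0.3, -0.0]
opening: 0.94
grasp_force: 0.0
```

```bash
python3 - <<'E'
from plan import *
go([(.5125,-.10,.32,1.626)],step=35)
E
```

```text
from [0.606  0.238  0.3194] psi 1.735 tilt -1.0
[[[-29,-13,0],[0,0,0.01]],[[-29,-13,0],[0,0,0.01]],[[-29,-13,0],[0,0,0.01]],[[-29,-13,0],[0,0,0.01]],[[-30,-12,0],[0,0,0.01]]]
[[[-30,-12,0],[0,0,0.01]],[[-30,-12,0],[0,0,0.01]],[[-30,-11,0],[0,0,0.01]],[[-30,-11,0],[0,0,0.01]],[[-29,-11,0],[0,0,0.01]]]
[[[-30.0,-10.4,-0.6],[0,0,0.009]]]
end [ 0.5125 -0.1     0.32  ] 1.626
```

Call:
send_rows(
  increments=[
    [[-29,-13,0],[0,0,0.01]],
    [[-29,-13,0],[0,0,0.01]],
    [[-29,-13,0],[0,0,0.01]],
    [[-29,-13,0],[0,0,0.01]],
    [[-30,-12,0],[0,0,0.01]],
  ],
)

```text
t: 10.2
tcp_pos: [0.5633, 0.0835, 0.3193]
orientation: [0.666, 0.746, 0.0, 0.0]
contact_force: [-0.1, 0.1, -0.9]
opening: 1.002
grasp_force: 0.0
```

Call:
send_rows(
  increments=[
    [[-30,-12,0],[0,0,0.01]],
    [[-30,-12,0],[0,0,0.01]],
    [[-30,-11,0],[0,0,0.01]],
    [[-30,-11,0],[0,0,0.01]],
    [[-29,-11,0],[0,0,0.01]],
  ],
)

```text
t: 10.62
tcp_pos: [0.5206, -0.0706, 0.3195]
orientation: [0.684, 0.729, 0.0, 0.0]
contact_force: [-0.0, -0.3, 0.5]
opening: 0.997
grasp_force: 0.0
```

```bash
python3 - <<'E'
from plan import *
S=cam('side');T=cam('top')
for l in('pin','lid','bar_top','low_trestle_top'):
    a=viewer.pinpoint('top',l);b=viewer.pinpoint('side',l)
    print(l,[(np.round(r['at'],1),round(r['confidence'],2)) for r in a[:2]],[(np.round(r['at'],1),round(r['confidence'],2)) for r in b[:2]])
    if a and b: print(tri(ray(T,a[0]['at']),ray(S,b[0]['at'])))
i=S['img'][205:305,165:265]; j=T['img'][160:260,115:215]
cv2.imwrite('pics/c4.png',np.hstack([cv2.resize(i,None,fx=4,fy=4,interpolation=2),cv2.resize(j,None,fx=4,fy=4,interpolation=2)])[:, :800])
E
```

```text
pin [(array([293.8, 224.6]), 0.41)] [(array([218.1, 243.7]), 0.7)]
(array([ 0.5135, -0.1876,  0.069 ]), np.float64(0.01179172412391031))
lid [(array([335.7, 225.1]), 0.72)] [(array([223. , 293.4]), 0.9), (array([287.2, 181.8]), 0.68)]
(array([ 0.5147, -0.3319,  0.0406]), np.float64(0.010462607768420645))
bar_top [(array([157.2, 194.5]), 0.95)] [(array([238.5, 122.4]), 0.75)]
(array([0.6033, 0.2386, 0.2098]), np.float64(0.009287382471025379))
low_trestle_top [(array([159.6, 237.3]), 0.75)] [(array([197.1, 130.7]), 0.61)]
(array([0.4699, 0.23  , 0.1951]), np.float64(0.00014853007065421378))
```

View pics/c4.png

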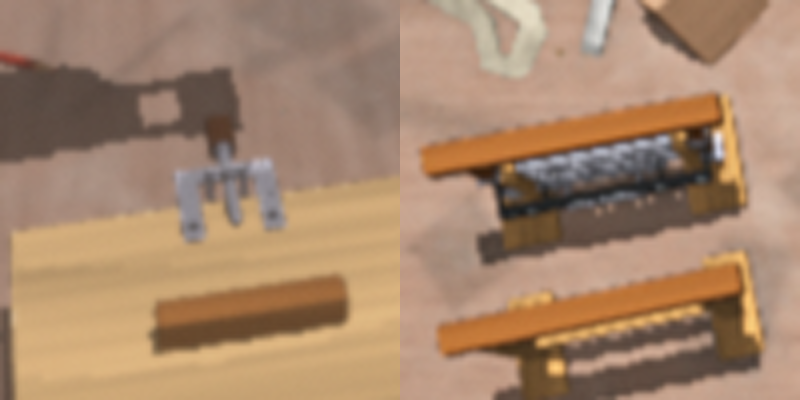

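```bash
python3 - <<'E'
from plan import *
go([(.5125,-.176,.30,1.621),(.5125,-.176,.127,None)],step=35)
E
```

```text
from [ 0.5216 -0.0679  0.3192] psi 1.637 tilt -1.0
[[[-27,-4,5],[0,0,0.0]],[[-27,-4,5],[0,0,0.01]],[[-27,-4,5],[0,0,0.0]],[[-26.3,-3.6,4.2],[0,0,0.006]],[[0,0,35],[0,0,-0.0]]]
[[[0,0,35],[0,0,-0.0]],[[0,0,34],[0,0,-0.0]],[[0,0,35],[0,0,-0.0]],[[-0.0,-0.0,34.0],[0,0,-0.0]]]
end [ 0.5125 -0.176   0.127 ] 1.621
```

Call:
send_rows(
  increments=[
    [[-27,-4,5],[0,0,0]],
    [[-27,-4,5],[0,0,0.01]],
    [[-27,-4,5],[0,0,0]],
    [[-26,-4,4],[0,0,0.006]],
    [[0,0,35],[0,0,0]],
  ],
)

```text
t: 11.53
tcp_pos: [0.5132, -0.1829, 0.2694]
orientation: [0.692, 0.722, 0.001, 0.004]
contact_force: [1.3, -1.4, 0.7]
opening: 0.998
grasp_force: 0.0
```

Call:
send_rows(
  increments=[
    [[0,0,35],[0,0,0]],
    [[0,0,34],[0,0,0]],
    [[0,0,35],[0,0,0]],
    [[0,0,34],[0,0,0]],
    [[0,0,0],[0,0,0]],
  ],
)

```text
t: 11.95
tcp_pos: [0.5083, -0.1753, 0.1212]
orientation: [0.69, 0.724, -0.002, -0.005]
contact_force: [-2.0, -0.3, -0.7]
opening: 0.998
grasp_force: 0.0
```

Call:
send_rows(
  increments=[
    [[0,0,0],[0,0,0]],
    [[0,0,0],[0,0,0]],
    [[0,0,0],[0,0,0]],
    [[0,0,0],[0,0,0]],
    [[0,0,0],[0,0,0]],
  ],
  hand=-1,
)

```text
t: 12.37
tcp_pos: [0.5125, -0.1771, 0.1289]
orientation: [0.69, 0.724, 0.0, 0.001]
contact_force: [0.1, -0.4, 0.0]
opening: 0.706
grasp_force: 0.0
```

Call:
send_rows(
  increments=[
    [[0,0,0],[0,0,0]],
    [[0,0,0],[0,0,0]],
    [[0,0,0],[0,0,0]],
    [[0,0,0],[0,0,0]],
    [[0,0,0],[0,0,0]],
  ],
)

```text
t: 12.78
tcp_pos: [0.5116, -0.1768, 0.1272]
orientation: [0.69, 0.724, -0.0, -0.0]
contact_force: [-0.3, 0.0, 0.1]
opening: 0.318
grasp_force: 0.0
```

Call:
send_rows(
  increments=[
    [[0,0,0],[0,0,0]],
    [[0,0,0],[0,0,0]],
  ],
)

```text
t: 12.95
tcp_pos: [0.5116, -0.1768, 0.1272]
orientation: [0.69, 0.724, -0.0, -0.0]
contact_force: [0.3, -0.5, -0.7]
opening: 0.204
grasp_force: 30.0
```

Call:
send_rows(
  increments=[
    [[5,0,0],[0,0,0]],
    [[10,0,0],[0,0,0]],
    [[10,0,0],[0,0,0]],
    [[10,0,0],[0,0,0]],
    [[10,0,0],[0,0,0]],
  ],
)

```text
t: 13.37
tcp_pos: [0.5094, -0.1302, 0.1273]
orientation: [0.69, 0.724, 0.0, -0.0]
contact_force: [-0.2, -0.2, 0.4]
opening: 0.205
grasp_force: 30.0
```

Call:
send_rows(
  increments=[
    [[10,0,0],[0,0,0]],
    [[10,0,0],[0,0,0]],
    [[5,0,0],[0,0,0]],
    [[0,0,0],[0,0,0]],
    [[0,0,0],[0,0,0]],
  ],
)

```text
t: 13.78
tcp_pos: [0.5083, -0.1068, 0.1273]
orientation: [0.69, 0.724, -0.0, 0.0]
contact_force: [-0.9, -0.2, -0.5]
opening: 0.205
grasp_force: 30.0
```

```bash
python3 - <<'E'
from plan import *
go([(.51,-.10,.18,1.571),(.735,.03,.18,1.571),(.735,.03,.075,1.571)],step=30)
S=cam('side','s5.png'); cv2.imwrite('pics/c5.png',cv2.resize(S['img'][190:300,160:280],None,fx=4,fy=4,interpolation=2))
E
```

```text
from [ 0.5083 -0.1068  0.1273] psi 1.619 tilt -1.0
[[[3,1,-26],[0,0,0.02]],[[3.7,0.9,-26.7],[0,0,0.028]],[[14,25,0],[0,0,0.0]],[[14,25,0],[0,0,0.0]],[[15,25,0],[0,0,0.0]]]
[[[14,25,0],[0,0,0.0]],[[15,25,0],[0,0,0.0]],[[14,25,0],[0,0,0.0]],[[15,25,0],[0,0,0.0]],[[14,25,0],[0,0,0.0]]]
[[[14.9,25.1,-0.0],[0,0,0.0]],[[0,0,26],[0,0,0.0]],[[0,0,26],[0,0,0.0]],[[0,0,26],[0,0,0.0]],[[0.0,-0.0,27.0],[0,0,0.0]]]
end [0.735 0.03  0.075] 1.571
```

View pics/c5.png

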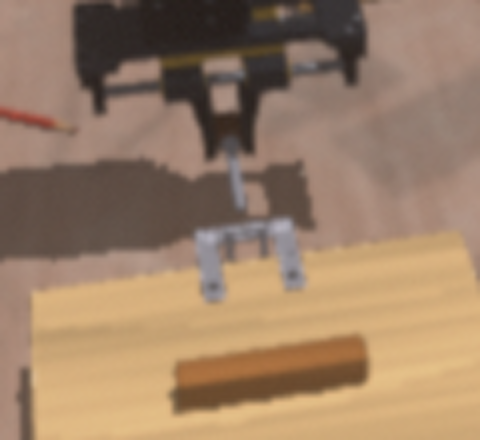

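Call:
send_rows(
  increments=[
    [[3,1,-26],[0,0,0.02]],
    [[4,1,-27],[0,0,0.028]],
    [[14,25,0],[0,0,0]],
    [[14,25,0],[0,0,0]],
    [[15,25,0],[0,0,0]],
  ],
)

```text
t: 14.25
tcp_pos: [0.5862, -0.058, 0.181]
orientation: [0.708, 0.706, 0.0, 0.001]
contact_force: [-0.6, 0.2, -1.0]
opening: 0.204
grasp_force: 30.0
```

Call:
send_rows(
  increments=[
    [[14,25,0],[0,0,0]],
    [[15,25,0],[0,0,0]],
    [[14,25,0],[0,0,0]],
    [[15,25,0],[0,0,0]],
    [[14,25,0],[0,0,0]],
  ],
)

```text
t: 14.67
tcp_pos: [0.7113, 0.0148, 0.1797]
orientation: [0.708, 0.707, -0.0, -0.0]
contact_force: [0.6, 0.4, 0.6]
opening: 0.202
grasp_force: 30.0
```

Call:
send_rows(
  increments=[
    [[15,25,0],[0,0,0]],
    [[0,0,26],[0,0,0]],
    [[0,0,26],[0,0,0]],
    [[0,0,26],[0,0,0]],
    [[0,0,24],[0,0,0]],
  ],
)

```text
t: 15.08
tcp_pos: [0.7349, 0.0291, 0.0761]
orientation: [0.707, 0.707, -0.001, -0.0]
contact_force: [0.1, 0.1, -0.2]
opening: 0.198
grasp_force: 30.0
```

Call:
send_rows(
  increments=[
    [[0,0,5],[0,0,0]],
    [[0,0,4],[0,0,0]],
    [[0,0,3],[0,0,0]],
    [[0,0,0],[0,0,0]],
    [[0,0,0],[0,0,0]],
  ],
)

```text
t: 15.5
tcp_pos: [0.7339, 0.029, 0.0702]
orientation: [0.708, 0.707, -0.002, -0.0]
contact_force: [-22.3, -3.4, 34.1]
opening: 0.201
grasp_force: 51.4
```

Call:
send_rows(
  increments=[
    [[0,0,-6],[0,0,0]],
    [[0,0,0],[0,0,0]],
    [[0,0,0],[0,0,0]],
  ],
)

```text
t: 15.75
tcp_pos: [0.7355, 0.0294, 0.0725]
orientation: [0.707, 0.707, 0.0, 0.0]
contact_force: [0.0, -0.3, -1.5]
opening: 0.2
grasp_force: 30.0
```

Call:
send_rows(
  increments=[
    [[0,0,0],[0,0,0]],
    [[0,0,0],[0,0,0]],
    [[0,0,0],[0,0,0]],
    [[0,0,0],[0,0,0]],
    [[0,0,0],[0,0,0]],
  ],
  hand=1,
)

```text
t: 16.17
tcp_pos: [0.735, 0.0302, 0.072]
orientation: [0.707, 0.707, -0.0, -0.0]
contact_force: [0.3, -0.3, -0.2]
opening: 0.495
grasp_force: 0.0
```

Call:
send_rows(
  increments=[
    [[0,0,0],[0,0,0]],
    [[0,0,0],[0,0,0]],
    [[0,0,-30],[0,0,0]],
    [[0,0,-40],[0,0,0]],
    [[0,0,-40],[0,0,0]],
  ],
)

```text
t: 16.58
tcp_pos: [0.7343, 0.0301, 0.1824]
orientation: [0.707, 0.707, -0.001, -0.001]
contact_force: [0.8, -1.3, 0.9]
opening: 0.875
grasp_force: 0.0
```

```bash
python3 - <<'E'
from plan import *
go([(.5205,-.22,.20,.8),(.520,-.343,.20,.066),(.520,-.343,.135,None)],step=30)
E
```

```text
from [0.7343 0.0301 0.1824] psi 1.571 tilt -1.0
[[[-23,-19,-2],[0,0,0.07]],[[-24,-18,-2],[0,0,0.07]],[[-25,-16,-2],[0,0,0.07]],[[-26,-14,-1],[0,0,0.07]],[[-27,-12,-2],[0,0,0.07]]]
[[[-28,-11,-1],[0,0,0.07]],[[-29,-9,-2],[0,0,0.07]],[[-29,-6,-1],[0,0,0.07]],[[-30,-4,-2],[0,0,0.07]],[[-30,-3,-1],[0,0,0.07]]]
[[[-30.0,-0.2,-1.6],[0,0,0.071]],[[-13,12,0],[0,0,0.1]],[[-11,13,0],[0,0,0.11]],[[-10,15,0],[0,0,0.1]],[[-8,15,0],[0,0,0.11]]]
[[[-7,16,0],[0,0,0.1]],[[-5,17,0],[0,0,0.11]],[[-2.4,17.9,-0.0],[0,0,0.104]],[[0,0,22],[0,0,-0.0]],[[0,0,21],[0,0,-0.0]]]
[[[0.0,0.0,22.0],[0,0,-0.0]]]
end [ 0.52  -0.343  0.135] 0.066
```

Call:
send_rows(
  increments=[
    [[-23,-19,-2],[0,0,0.07]],
    [[-24,-18,-2],[0,0,0.07]],
    [[-25,-16,-2],[0,0,0.07]],
    [[-26,-14,-1],[0,0,0.07]],
    [[-27,-12,-2],[0,0,0.07]],
  ],
)

```text
t: 17.0
tcp_pos: [0.6379, -0.0841, 0.1914]
orientation: [0.82, 0.572, 0.0, 0.0]
contact_force: [0.8, 0.0, 0.0]
opening: 0.998
grasp_force: 0.0
```

Call:
send_rows(
  increments=[
    [[-28,-11,-1],[0,0,0.07]],
    [[-29,-9,-2],[0,0,0.07]],
    [[-29,-6,-1],[0,0,0.07]],
    [[-30,-4,-2],[0,0,0.07]],
    [[-30,-3,-1],[0,0,0.07]],
  ],
)

```text
t: 17.42
tcp_pos: [0.5397, -0.1981, 0.1987]
orientation: [0.907, 0.42, 0.0, 0.0]
contact_force: [0.4, 0.0, -0.4]
opening: 1.001
grasp_force: 0.0
```

```bash
python3 - <<'E'
from plan import *
S=cam('side','s6.png');T=cam('top','t6.png')
i=S['img'][220:360,150:310]; j=T['img'][100:280,180:390]
cv2.imwrite('pics/c6.png',np.hstack([cv2.resize(i,(411,360),interpolation=2)[:, :380],cv2.resize(j,(420,360),interpolation=2)]))
for l in('pin','lid'):
    for n in('top','side'):print(l,n,[(np.round(r['at'],1),round(r['confidence'],2)) for r in viewer.pinpoint(n,l)[:2]])
E
```

```text
pin top [(array([233.2, 166.2]), 0.63)]
pin side [(array([286.5, 207.5]), 0.62)]
lid top [(array([338.3, 226.1]), 0.75)]
lid side [(array([225.3, 296.7]), 0.86)]
```

View pics/c6.png

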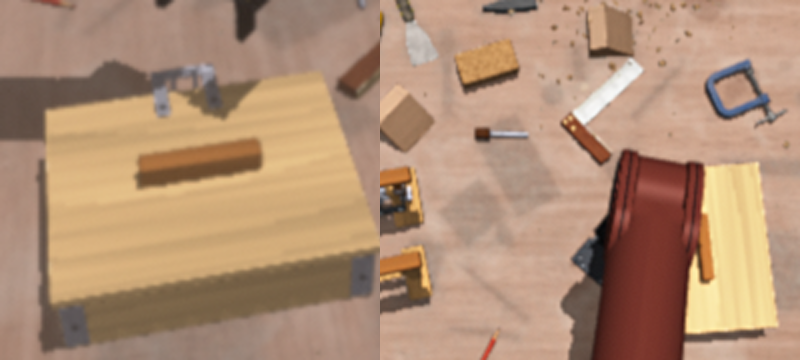

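```bash
python3 - <<'E'
from plan import *
go([(.520,-.344,.20,.066),(.520,-.344,.145,None)],step=30)
E
```

```text
from [ 0.5413 -0.1958  0.1984] psi 0.873 tilt -1.0
[[[-16,10,0],[0,0,0.1]],[[-15,11,0],[0,0,0.1]],[[-14,13,0],[0,0,0.1]],[[-12,14,0],[0,0,0.1]],[[-11,15,0],[0,0,0.1]]]
[[[-9,16,-1],[0,0,0.1]],[[-7,17,0],[0,0,0.1]],[[-5.9,18.4,-0.6],[0,0,0.107]],[[0,0,28],[0,0,-0.0]],[[-0.0,0.0,27.0],[0,0,-0.0]]]
end [ 0.52  -0.344  0.145] 0.066
```

Call:
send_rows(
  increments=[
    [[-16,10,0],[0,0,0.1]],
    [[-15,11,0],[0,0,0.1]],
    [[-14,13,0],[0,0,0.1]],
    [[-12,14,0],[0,0,0.1]],
    [[-11,15,0],[0,0,0.1]],
  ],
)

```text
t: 18.13
tcp_pos: [0.5275, -0.2889, 0.1981]
orientation: [0.983, 0.183, 0.0, -0.0]
contact_force: [0.8, -0.1, 0.7]
opening: 0.999
grasp_force: 0.0
```

Call:
send_rows(
  increments=[
    [[-9,16,-1],[0,0,0.1]],
    [[-7,17,0],[0,0,0.1]],
    [[-6,18,-1],[0,0,0.107]],
    [[0,0,25],[0,0,0]],
    [[0,0,20],[0,0,0]],
  ],
)

```text
t: 18.55
tcp_pos: [0.52, -0.3452, 0.155]
orientation: [0.999, 0.032, 0.001, 0.001]
contact_force: [-0.2, 0.8, -1.3]
opening: 1.001
grasp_force: 0.0
```

Call:
send_rows(
  increments=[
    [[0,0,5],[0,0,0]],
    [[0,0,4],[0,0,0]],
    [[0,0,0],[0,0,0]],
    [[0,0,0],[0,0,0]],
  ],
)

```text
t: 18.88
tcp_pos: [0.5197, -0.3443, 0.1472]
orientation: [0.999, 0.033, 0.001, 0.0]
contact_force: [0.7, 0.8, 0.5]
opening: 1.005
grasp_force: 0.0
```

Call:
send_rows(
  increments=[
    [[0,0,0],[0,0,0]],
    [[0,0,0],[0,0,0]],
    [[0,0,0],[0,0,0]],
    [[0,0,0],[0,0,0]],
    [[0,0,0],[0,0,0]],
  ],
  hand=-1,
)

```text
t: 19.3
tcp_pos: [0.5189, -0.3448, 0.1466]
orientation: [0.999, 0.032, 0.0, 0.0]
contact_force: [-0.5, -0.2, 0.7]
opening: 0.707
grasp_force: 0.0
```

Call:
send_rows(
  increments=[
    [[0,0,0],[0,0,0]],
    [[0,0,0],[0,0,0]],
    [[0,0,0],[0,0,0]],
    [[0,0,0],[0,0,0]],
    [[0,0,0],[0,0,0]],
  ],
)

```text
t: 19.72
tcp_pos: [0.5188, -0.3447, 0.1462]
orientation: [0.999, 0.032, -0.0, -0.0]
contact_force: [-0.7, 0.4, 0.5]
opening: 0.327
grasp_force: 0.0
```

Call:
send_rows(
  increments=[
    [[0,0,0],[0,0,0]],
    [[0,0,0],[0,0,0]],
  ],
)

```text
t: 19.88
tcp_pos: [0.5189, -0.3444, 0.1462]
orientation: [0.999, 0.032, -0.0, -0.0]
contact_force: [0.3, 1.1, 0.7]
opening: 0.224
grasp_force: 30.0
```

Call:
send_rows(
  increments=[
    [[0,0,-8],[0,0,0]],
    [[0,0,-12],[0,0,0]],
    [[0,0,-15],[0,0,0]],
    [[0,0,-20],[0,0,0]],
    [[0,0,-25],[0,0,0]],
  ],
)

```text
t: 20.3
tcp_pos: [0.5182, -0.3446, 0.2268]
orientation: [0.999, 0.032, -0.001, -0.0]
contact_force: [0.5, 0.5, -3.1]
opening: 0.225
grasp_force: 30.0
```

```bash
python3 - <<'E'
from plan import *
print(status.read_state()['opening'],status.read_state()['contact_force'])
go([(.520,-.072,.226,.03),(.520,-.072,.10,None)],step=22)
E
```

```text
0.2248091749995056 [ 0.5108  0.528  -3.0934]
from [ 0.5182 -0.3446  0.2268] psi 0.064 tilt -1.0
[[[1,-21,0],[0,0,0.0]],[[2,-21,0],[0,0,0.0]],[[1,-21,0],[0,0,0.0]],[[2,-21,0],[0,0,0.0]],[[1,-21,0],[0,0,0.0]]]
[[[2,-21,0],[0,0,0.0]],[[1,-21,0],[0,0,0.0]],[[2,-21,0],[0,0,0.01]],[[1,-21,0],[0,0,0.0]],[[1,-21,0],[0,0,0.01]]]
[[[1,-21,0],[0,0,0.0]],[[1,-21,0],[0,0,0.01]],[[1.3,-20.0,0.8],[0,0,0.004]],[[0,0,21],[0,0,-0.0]],[[0,0,21],[0,0,-0.0]]]
[[[0,0,21],[0,0,-0.0]],[[0,0,21],[0,0,-0.0]],[[0,0,21],[0,0,-0.0]],[[0.0,-0.0,21.0],[0,0,-0.0]]]
end [ 0.52  -0.072  0.1  ] 0.03
```

Call:
send_rows(
  increments=[
    [[1,-18,0],[0,0,0]],
    [[2,-22,0],[0,0,0]],
    [[1,-22,0],[0,0,0]],
    [[2,-22,0],[0,0,0]],
    [[1,-22,0],[0,0,0]],
  ],
)

```text
t: 20.72
tcp_pos: [0.5191, -0.2377, 0.2274]
orientation: [0.999, 0.032, 0.0, 0.0]
contact_force: [0.3, 1.0, -2.7]
opening: 0.232
grasp_force: 30.0
```

Call:
send_rows(
  increments=[
    [[2,-22,0],[0,0,0]],
    [[1,-22,0],[0,0,0]],
    [[2,-22,0],[0,0,0.01]],
    [[1,-22,0],[0,0,0]],
    [[1,-22,0],[0,0,0.01]],
  ],
)

```text
t: 21.13
tcp_pos: [0.5194, -0.1274, 0.2274]
orientation: [1.0, 0.022, 0.0, 0.0]
contact_force: [1.0, 0.3, -2.9]
opening: 0.226
grasp_force: 30.0
```

Call:
send_rows(
  increments=[
    [[1,-22,0],[0,0,0]],
    [[1,-18,0],[0,0,0.01]],
    [[1,-14,0],[0,0,0.004]],
    [[0,0,15],[0,0,0]],
    [[0,0,20],[0,0,0]],
  ],
)

```text
t: 21.55
tcp_pos: [0.5217, -0.0731, 0.1938]
orientation: [1.0, 0.016, 0.002, 0.001]
contact_force: [0.1, -0.5, -2.8]
opening: 0.225
grasp_force: 30.0
```

Call:
send_rows(
  increments=[
    [[0,0,20],[0,0,0]],
    [[0,0,20],[0,0,0]],
    [[0,0,20],[0,0,0]],
    [[0,0,15],[0,0,0]],
    [[0,0,0],[0,0,0]],
  ],
)

```text
t: 21.97
tcp_pos: [0.5186, -0.0743, 0.1142]
orientation: [1.0, 0.015, -0.002, -0.0]
contact_force: [-1.8, -0.4, -4.0]
opening: 0.232
grasp_force: 30.0
```

```bash
python3 - <<'E'
from plan import *
s=status.read_state();print(s['tcp_pos'],s['opening'],s['contact_force'])
S=cam('side','s7.png');cv2.imwrite('pics/c7.png',cv2.resize(S['img'][100:370,140:400],(578,600),interpolation=2))
E
```

```text
[ 0.5186 -0.0743  0.1142] 0.23169947155876808 [-1.8211 -0.4233 -3.976 ]
```

View pics/c7.png

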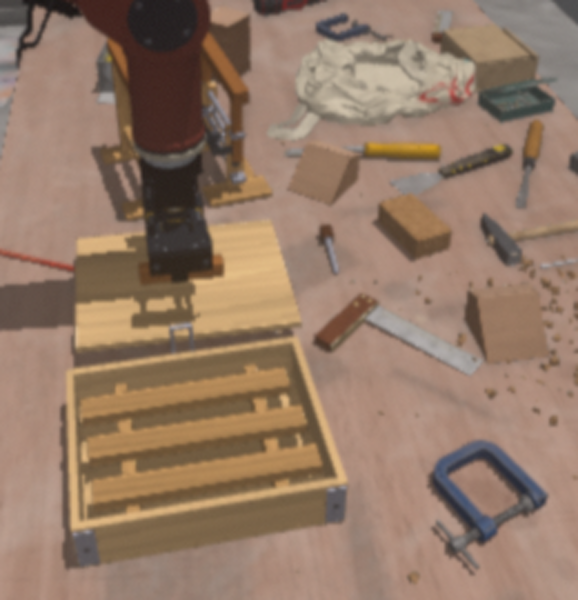

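Call:
send_rows(
  increments=[
    [[8,0,0],[0,0,0]],
    [[0,0,8],[0,0,0]],
    [[0,0,5],[0,0,0]],
    [[0,0,4],[0,0,0]],
    [[0,0,0],[0,0,0]],
  ],
)

```text
t: 22.43
tcp_pos: [0.5277, -0.074, 0.0984]
orientation: [1.0, 0.015, -0.001, -0.0]
contact_force: [-0.7, -0.7, -2.5]
opening: 0.226
grasp_force: 30.0
```

Call:
send_rows(
  increments=[
    [[0,0,1.5],[0,0,0]],
    [[0,0,1],[0,0,0]],
    [[0,0,0],[0,0,0]],
  ],
)

```text
t: 22.68
tcp_pos: [0.5282, -0.074, 0.0967]
orientation: [1.0, 0.015, -0.0, -0.0]
contact_force: [-0.9, 0.5, -3.5]
opening: 0.227
grasp_force: 30.0
```

Call:
send_rows(
  increments=[
    [[0,0,1.5],[0,0,0]],
    [[0,0,1],[0,0,0]],
    [[0,0,0],[0,0,0]],
  ],
)

```text
t: 22.93
tcp_pos: [0.5283, -0.074, 0.0942]
orientation: [1.0, 0.015, 0.0, -0.0]
contact_force: [0.2, 0.5, -2.7]
opening: 0.23
grasp_force: 30.0
```

Call:
send_rows(
  increments=[
    [[0,0,0],[0,0,0]],
    [[0,0,0],[0,0,0]],
    [[0,0,0],[0,0,0]],
    [[0,0,0],[0,0,0]],
    [[0,0,0],[0,0,0]],
  ],
  hand=1,
)

```text
t: 23.35
tcp_pos: [0.5284, -0.074, 0.0945]
orientation: [1.0, 0.015, 0.0, 0.0]
contact_force: [-0.8, 1.3, 1.2]
opening: 0.524
grasp_force: 0.0
```

Call:
send_rows(
  increments=[
    [[0,0,0],[0,0,0]],
    [[0,0,0],[0,0,0]],
    [[0,0,-20],[0,0,0]],
    [[0,0,-40],[0,0,0]],
    [[0,0,-40],[0,0,0]],
  ],
)

```text
t: 23.77
tcp_pos: [0.5271, -0.0738, 0.1943]
orientation: [1.0, 0.015, -0.002, -0.001]
contact_force: [1.5, -0.6, -0.1]
opening: 0.901
grasp_force: 0.0
```

Call:
send_rows(
  increments=[
    [[0,0,-40],[0,0,0]],
    [[0,0,-40],[0,0,0]],
  ],
)

```text
t: 23.93
tcp_pos: [0.5278, -0.0738, 0.2763]
orientation: [1.0, 0.015, 0.0, -0.0]
contact_force: [1.6, -1.3, -1.0]
opening: 0.979
grasp_force: 0.0
```

```bash
python3 - <<'E'
from plan import *
S=cam('side','s8.png');T=cam('top','t8.png')
a=viewer.pinpoint('top','slat_1');b=viewer.pinpoint('side','slat_1')
print([(np.round(r['at'],1),round(r['confidence'],2),onz(T,r['at'],.034)) for r in a]);print([(np.round(r['at'],1),round(r['confidence'],2),onz(S,r['at'],.034)) for r in b])
i=S['img'][240:360,160:300]; j=T['img'][170:280,180:390]
cv2.imwrite('pics/c8.png',np.vstack([cv2.resize(i,None,fx=3,fy=2.4,interpolation=2)[:,:420],cv2.resize(j,None,fx=2,fy=2,interpolation=2)[:,:420]]) if 0 else np.hstack([cv2.resize(i,(420,360),interpolation=2)[:,:380],cv2.resize(j,(420,220),interpolation=2)[:200,:] if 0 else cv2.copyMakeBorder(cv2.resize(j,(420,220),interpolation=2),0,140,0,0,0)]))
E
```

```text
[(array([357.9, 218.9]), 0.94, array([ 0.5414, -0.4092,  0.034 ])), (array([320.8, 227.2]), 0.74, array([ 0.5137, -0.2818,  0.034 ])), (array([337.5, 223.6]), 0.67, array([ 0.5257, -0.339 ,  0.034 ]))]
[(array([235.1, 316.6]), 0.88, array([ 0.5321, -0.3976,  0.034 ])), (array([227.8, 294.1]), 0.75, array([ 0.5207, -0.3307,  0.034 ])), (array([225.6, 279.3]), 0.61, array([ 0.5188, -0.283 ,  0.034 ])), (array([239.9, 174.7]), 0.18, array([0.6023, 0.1944, 0.034 ]))]
```

View pics/c8.png

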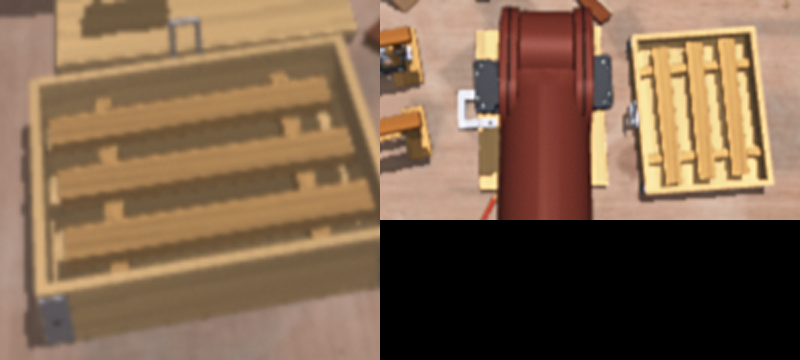

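```bash
cat > slats.py <<'E'
from t import *
def find(c,pred,z=.049,show=False):
    """refine slat centre lines in the top picture by the bright/dark edges across predicted axis: return profile"""
E
python3 - <<'E'
from t import *
T=cam('top','t9.png')
est={}
for n,a,b in [('A',(320.5,192.5),(326,261.5)),('B',(338,191.5),(342.5,260)),('C',(354,190),(360,256.5))]:
    p,q=onz(T,a,.049),onz(T,b,.049); print(n,p,q,'mid',(p+q)/2,'len',np.linalg.norm(p-q),'yaw',np.arctan2(*(p-q)[1::-1]))
# rectify the crate top at z=.049 in crate frame, 1 mm/px
c0=np.array([.520,-.345]);ya=.066
src=[];dst=[]
for X,Y in[(-150,-120),(150,-120),(150,120),(-150,120)]:
    w=c0+np.array([np.cos(ya)*X-np.sin(ya)*Y,np.sin(ya)*X+np.cos(ya)*Y])/1000
    src.append(proj(T,(*w,.049))); dst.append((( 120-Y)*2.,(150-X)*2.))
H=cv2.getPerspectiveTransform(np.float32(src),np.float32(dst))
r=cv2.warpPerspective(T['img'],H,(480,600),flags=cv2.INTER_CUBIC)
for k in range(0,480,40): cv2.line(r,(k,0),(k,600 if k==240 else 8),(0,0,255),1)
for k in range(0,600,40): cv2.line(r,(0,k),(480 if k==300 else 8,k),(0,0,255),1)
r[300]=(0,0,255);r[:,240]=(0,0,255)
cv2.imwrite('pics/c9.png',r)
E
```

```text
A [ 0.6308 -0.2824  0.049 ] [ 0.3982 -0.293   0.049 ] mid [ 0.5145 -0.2877  0.049 ] len 0.23286019617961723 yaw 0.04581641829544358
B [ 0.634  -0.3422  0.049 ] [ 0.4029 -0.3479  0.049 ] mid [ 0.5184 -0.3451  0.049 ] len 0.23118952797132106 yaw 0.024837785314346925
C [ 0.6389 -0.397   0.049 ] [ 0.414  -0.4065  0.049 ] mid [ 0.5265 -0.4018  0.049 ] len 0.22503077435588698 yaw 0.042294183115097056
```

View pics/c9.png

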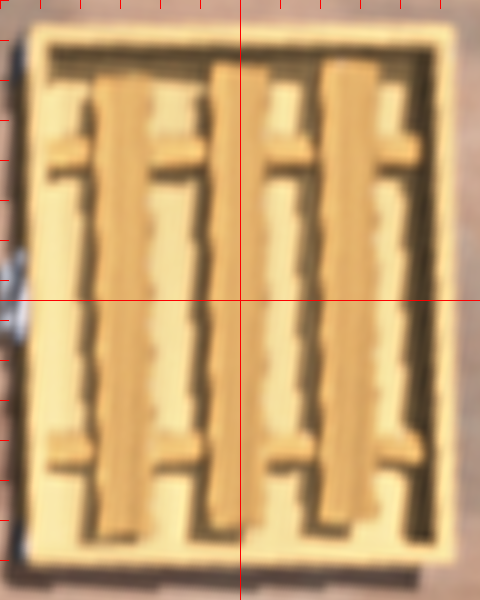

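```bash
python3 - <<'E'
from plan import *
go([(.5136,-.2868,.22,.066),(.5136,-.2868,.098,None)],step=30)
print('--- place');go([(.5136,-.2868,.31,.066,40),(.5287,.2832,.34,.18,36),(.5287,.2832,.264,.18)],p=(.5136,-.2868,.098),psi=.066)
E
```

```text
from [ 0.528  -0.074   0.2738] psi 0.03 tilt -1.0
[[[-3,27,7],[0,0,-0.0]],[[-3,26,7],[0,0,-0.01]],[[-3,27,7],[0,0,-0.0]],[[-3,26,7],[0,0,-0.01]],[[-3,26,6],[0,0,-0.0]]]
[[[-3,27,7],[0,0,-0.01]],[[-3,26,6],[0,0,-0.0]],[[-2.9,26.9,6.8],[0,0,-0.006]],[[0,0,24],[0,0,-0.0]],[[0,0,24],[0,0,-0.0]]]
[[[0,0,25],[0,0,-0.0]],[[0,0,24],[0,0,-0.0]],[[0.0,0.0,25.0],[0,0,-0.0]]]
end [ 0.5136 -0.2868  0.098 ] 0.066
--- place
from [ 0.5136 -0.2868  0.098 ] psi 0.066 tilt -1.0
[[[0,0,-35],[0,0,-0.0]],[[0,0,-35],[0,0,-0.0]],[[0,0,-36],[0,0,-0.0]],[[0,0,-35],[0,0,-0.0]],[[0,0,-35],[0,0,-0.0]]]
[[[0.0,0.0,-36.0],[0,0,-0.0]],[[3,-35,-2],[0,0,-0.01]],[[4,-35,-2],[0,0,-0.01]],[[4,-35,-2],[0,0,-0.01]],[[4,-35,-2],[0,0,-0.01]]]
[[[5,-35,-2],[0,0,-0.01]],[[5,-35,-2],[0,0,-0.01]],[[5,-35,-2],[0,0,-0.01]],[[6,-35,-2],[0,0,-0.0]],[[6,-36,-2],[0,0,-0.01]]]
[[[6,-35,-2],[0,0,-0.0]],[[6,-35,-2],[0,0,-0.01]],[[7,-35,-2],[0,0,-0.0]],[[6,-36,-2],[0,0,-0.01]],[[7,-35,-1],[0,0,-0.0]]]
[[[7,-36,-2],[0,0,-0.01]],[[7.1,-35.0,-1.0],[0,0,-0.004]],[[0,0,25],[0,0,0.0]],[[0,0,25],[0,0,0.0]],[[0.0,-0.0,26.0],[0,0,0.0]]]
end [0.5287 0.2832 0.264 ] 0.18
```

Call:
send_rows(
  increments=[
    [[-3,27,7],[0,0,0]],
    [[-3,26,7],[0,0,-0.01]],
    [[-3,27,7],[0,0,0]],
    [[-3,26,7],[0,0,-0.01]],
    [[-3,26,6],[0,0,0]],
  ],
  hand=-0.08,
)

```text
t: 24.6
tcp_pos: [0.5169, -0.2074, 0.2376]
orientation: [1.0, 0.025, -0.002, -0.001]
contact_force: [0.9, -0.3, 0.8]
opening: 0.708
grasp_force: 0.0
```

Call:
send_rows(
  increments=[
    [[-3,27,7],[0,0,-0.01]],
    [[-3,26,6],[0,0,0]],
    [[-3,27,7],[0,0,-0.006]],
    [[0,0,24],[0,0,0]],
    [[0,0,24],[0,0,0]],
  ],
)

```text
t: 25.02
tcp_pos: [0.5126, -0.2889, 0.17]
orientation: [1.0, 0.031, -0.001, -0.0]
contact_force: [-0.1, 0.8, -0.5]
opening: 0.47
grasp_force: 0.0
```

Call:
send_rows(
  increments=[
    [[0,0,25],[0,0,0]],
    [[0,0,0],[0,0,0]],
    [[0,0,0],[0,0,0]],
  ],
)

```text
t: 25.27
tcp_pos: [0.5123, -0.286, 0.1449]
orientation: [0.999, 0.033, -0.002, -0.001]
contact_force: [0.4, 0.3, 0.8]
opening: 0.458
grasp_force: 0.0
```

```bash
python3 - <<'E'
from plan import *
print(status.read_state()['opening'])
go([(.5136,-.2868,.13,.066),(.5136,-.2868,.098,None)],step=20)
E
```

```text
0.45774165497705377
from [ 0.5123 -0.286   0.1449] psi 0.066 tilt -0.99998
[[[1.3,0.9,14.9],[0,0,0.0]],[[0,0,16],[0,0,-0.0]],[[-0.0,-0.0,16.0],[0,0,-0.0]]]
end [ 0.5136 -0.2868  0.098 ] 0.066
```

Call:
send_rows(
  increments=[
    [[0,1,15],[0,0,0]],
    [[0,0,12],[0,0,0]],
    [[0,0,11],[0,0,0]],
    [[0,0,8],[0,0,0]],
    [[0,0,0],[0,0,0]],
  ],
)

```text
t: 25.68
tcp_pos: [0.513, -0.2873, 0.0996]
orientation: [0.999, 0.033, -0.001, -0.001]
contact_force: [-0.4, 0.0, 0.1]
opening: 0.46
grasp_force: 0.0
```

Call:
send_rows(
  increments=[
    [[0,0,0],[0,0,0]],
    [[0,0,0],[0,0,0]],
    [[0,0,0],[0,0,0]],
    [[0,0,0],[0,0,0]],
    [[0,0,0],[0,0,0]],
  ],
  hand=-1,
)

```text
t: 26.1
tcp_pos: [0.5142, -0.2879, 0.102]
orientation: [0.999, 0.033, 0.001, 0.0]
contact_force: [-0.7, 0.9, 3.3]
opening: 0.318
grasp_force: 30.0
```

Call:
send_rows(
  increments=[
    [[0,0,-10],[0,0,0]],
    [[0,0,-20],[0,0,0]],
    [[0,0,-30],[0,0,0]],
    [[0,0,-30],[0,0,0]],
    [[0,0,-35],[0,0,0]],
  ],
)

```text
t: 26.52
tcp_pos: [0.5131, -0.2875, 0.2273]
orientation: [0.999, 0.033, -0.001, -0.0]
contact_force: [1.3, -0.9, 0.0]
opening: 0.319
grasp_force: 30.0
```

```bash
python3 - <<'E'
from plan import *
go([(.5136,-.25,.31,.066,40),(.5287,.25,.345,.18,36),(.5287,.2832,.345,.18,15),(.5287,.2832,.285,.18,20)])
E
```

```text
from [ 0.5131 -0.2875  0.2273] psi 0.066 tilt -1.0
[[[1,-12,-28],[0,0,-0.0]],[[1,-13,-27],[0,0,-0.0]],[[1.0,-12.4,-27.7],[0,0,-0.0]],[[3,-36,-2],[0,0,-0.01]],[[4,-35,-3],[0,0,-0.01]]]
[[[4,-35,-2],[0,0,-0.01]],[[5,-35,-3],[0,0,-0.01]],[[5,-35,-2],[0,0,-0.01]],[[5,-36,-3],[0,0,-0.01]],[[6,-35,-2],[0,0,-0.01]]]
[[[6,-35,-3],[0,0,-0.01]],[[6,-35,-2],[0,0,-0.01]],[[7,-35,-3],[0,0,-0.0]],[[6,-36,-2],[0,0,-0.01]],[[7,-35,-3],[0,0,-0.0]]]
[[[7,-35,-2],[0,0,-0.01]],[[7.1,-35.8,-3.0],[0,0,-0.004]],[[2,-11,0],[0,0,-0.0]],[[2,-11,0],[0,0,-0.0]],[[2.0,-10.6,0.0],[0,0,-0.0]]]
[[[0,0,15],[0,0,-0.0]],[[0,0,15],[0,0,-0.0]],[[0,0,15],[0,0,-0.0]],[[-0.0,-0.0,15.0],[0,0,-0.0]]]
end [0.5287 0.2832 0.285 ] 0.18
```

Call:
send_rows(
  increments=[
    [[1,-12,-28],[0,0,0]],
    [[1,-13,-27],[0,0,0]],
    [[1,-12,-28],[0,0,0]],
    [[3,-36,-2],[0,0,-0.01]],
    [[4,-35,-3],[0,0,-0.01]],
  ],
)

```text
t: 26.93
tcp_pos: [0.5164, -0.1795, 0.3169]
orientation: [0.999, 0.042, 0.002, 0.001]
contact_force: [1.2, 0.8, -1.8]
opening: 0.319
grasp_force: 30.0
```

Call:
send_rows(
  increments=[
    [[4,-35,-2],[0,0,-0.01]],
    [[5,-35,-3],[0,0,-0.01]],
    [[5,-35,-2],[0,0,-0.01]],
    [[5,-36,-3],[0,0,-0.01]],
    [[6,-35,-2],[0,0,-0.01]],
  ],
)

```text
t: 27.35
tcp_pos: [0.522, 0.0001, 0.3274]
orientation: [0.998, 0.068, 0.0, 0.0]
contact_force: [1.0, -0.0, -1.1]
opening: 0.322
grasp_force: 30.0
```

Call:
send_rows(
  increments=[
    [[6,-35,-3],[0,0,-0.01]],
    [[6,-35,-2],[0,0,-0.01]],
    [[7,-35,-3],[0,0,0]],
    [[6,-36,-2],[0,0,-0.01]],
    [[7,-35,-3],[0,0,0]],
  ],
)

```text
t: 27.77
tcp_pos: [0.527, 0.1788, 0.3402]
orientation: [0.997, 0.083, 0.0, 0.0]
contact_force: [0.6, 0.0, -0.3]
opening: 0.319
grasp_force: 30.0
```

Call:
send_rows(
  increments=[
    [[7,-35,-2],[0,0,-0.01]],
    [[7,-36,-3],[0,0,-0.004]],
    [[2,-11,0],[0,0,0]],
    [[2,-11,0],[0,0,0]],
    [[2,-11,0],[0,0,0]],
  ],
)

```text
t: 28.18
tcp_pos: [0.5294, 0.283, 0.3445]
orientation: [0.996, 0.09, 0.0, 0.0]
contact_force: [0.2, -0.8, -0.6]
opening: 0.32
grasp_force: 30.0
```

Call:
send_rows(
  increments=[
    [[0,0,15],[0,0,0]],
    [[0,0,15],[0,0,0]],
    [[0,0,15],[0,0,0]],
    [[0,0,15],[0,0,0]],
    [[0,0,0],[0,0,0]],
  ],
)

```text
t: 28.6
tcp_pos: [0.5289, 0.2808, 0.2813]
orientation: [0.996, 0.089, -0.002, 0.001]
contact_force: [0.8, -0.4, -1.3]
opening: 0.316
grasp_force: 30.0
```

```bash
python3 - <<'E'
from plan import *
go([(.5287,.2832,.268,.18,6)])
S=cam('side','s10.png');T=cam('top','t10.png')
cv2.imwrite('pics/c10.png',np.hstack([cv2.resize(S['img'][80:200,170:300],(433,400),interpolation=2)[:, :400],cv2.resize(T['img'][160:270,110:220],(400,400),interpolation=2)]))
E
```

```text
from [0.5289 0.2808 0.2813] psi 0.178 tilt -0.99999
[[[0,-1,4],[0,0,-0.0]],[[0,-1,5],[0,0,-0.0]],[[0.2,-0.4,4.3],[0,0,-0.002]]]
end [0.5287 0.2832 0.268 ] 0.18
```

View pics/c10.png

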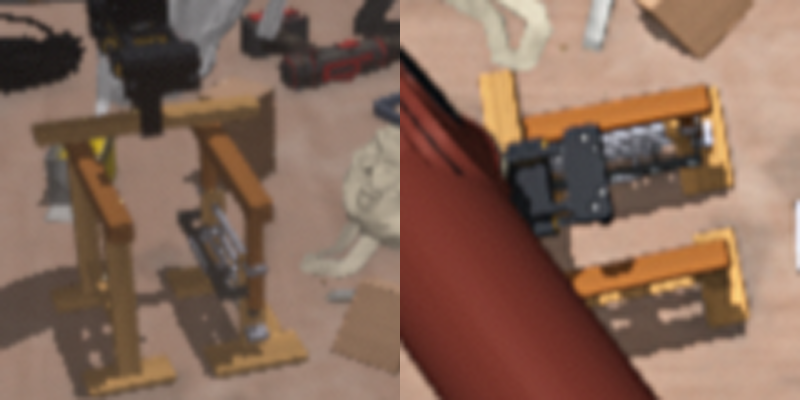

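Slat is held well and spans both bars, just above them. Lower to contact.

Call:
send_rows(
  increments=[
    [[0,-1,5],[0,0,0]],
    [[0,-1,5],[0,0,0]],
    [[0,0,4],[0,0,0]],
    [[0,0,0],[0,0,0]],
    [[0,0,0],[0,0,0]],
  ],
)

```text
t: 29.12
tcp_pos: [0.5289, 0.2849, 0.2702]
orientation: [0.996, 0.09, -0.0, 0.0]
contact_force: [0.6, 1.7, -1.3]
opening: 0.319
grasp_force: 30.0
```

Call:
send_rows(
  increments=[
    [[0,0,2],[0,0,0]],
    [[0,0,0],[0,0,0]],
    [[0,0,0],[0,0,0]],
  ],
)

```text
t: 29.37
tcp_pos: [0.529, 0.2849, 0.2683]
orientation: [0.996, 0.09, 0.0, -0.0]
contact_force: [0.0, 0.1, -1.5]
opening: 0.318
grasp_force: 30.0
```

Call:
send_rows(
  increments=[
    [[0,0,2],[0,0,0]],
    [[0,0,0],[0,0,0]],
    [[0,0,0],[0,0,0]],
  ],
)

```text
t: 29.62
tcp_pos: [0.529, 0.2849, 0.2662]
orientation: [0.996, 0.09, -0.0, 0.0]
contact_force: [0.3, 0.0, -0.5]
opening: 0.32
grasp_force: 30.0
```

Call:
send_rows(
  increments=[
    [[0,0,1.5],[0,0,0]],
    [[0,0,0],[0,0,0]],
    [[0,0,0],[0,0,0]],
  ],
)

```text
t: 29.87
tcp_pos: [0.5291, 0.285, 0.2657]
orientation: [0.996, 0.09, 0.0, 0.0]
contact_force: [-1.8, -1.5, 5.7]
opening: 0.318
grasp_force: 30.0
```

Call:
send_rows(
  increments=[
    [[0,0,0],[0,0,0]],
    [[0,0,0],[0,0,0]],
    [[0,0,0],[0,0,0]],
    [[0,0,-15],[0,0,0]],
    [[0,0,-30],[0,0,0]],
  ],
  hand=-0.1,
)

```text
t: 30.28
tcp_pos: [0.5279, 0.2838, 0.3066]
orientation: [0.996, 0.09, -0.003, 0.001]
contact_force: [0.6, 0.3, -0.4]
opening: 0.444
grasp_force: 0.0
```

```bash
python3 - <<'E'
from plan import *
go([(.5287,.25,.33,.18,35),(.5229,-.30,.24,.066,37),(.5229,-.3438,.20,.066,20),(.5229,-.3438,.13,.066,25)])
E
```

```text
from [0.5279 0.2838 0.3066] psi 0.18 tilt -0.99998
[[[-3,17,-12],[0,0,-0.0]],[[-2.3,16.4,-11.4],[0,0,-0.0]],[[-7,34,6],[0,0,0.01]],[[-6,34,6],[0,0,0.01]],[[-6,34,6],[0,0,0.01]]]
[[[-5,34,6],[0,0,0.01]],[[-5,34,6],[0,0,0.01]],[[-5,34,5],[0,0,0.01]],[[-4,34,6],[0,0,0.01]],[[-4,34,5],[0,0,0.0]]]
[[[-4,34,6],[0,0,0.01]],[[-4,34,5],[0,0,0.0]],[[-4,34,6],[0,0,0.01]],[[-3,34,5],[0,0,0.0]],[[-4,34,6],[0,0,0.01]]]
[[[-3,34,5],[0,0,0.0]],[[-3,35,6],[0,0,0.01]],[[-3.1,34.3,5.0],[0,0,0.004]],[[-1,15,13],[0,0,-0.0]],[[-1,14,14],[0,0,-0.0]]]
[[[-0.8,14.7,13.0],[0,0,-0.0]],[[0,0,23],[0,0,-0.0]],[[0,0,24],[0,0,-0.0]],[[-0.0,-0.0,23.0],[0,0,-0.0]]]
end [ 0.5229 -0.3438  0.13  ] 0.066
```

Call:
send_rows(
  increments=[
    [[-3,17,-12],[0,0,0]],
    [[-2,16,-12],[0,0,0]],
    [[-7,34,6],[0,0,0.01]],
    [[-6,34,6],[0,0,0.01]],
    [[-6,34,6],[0,0,0.01]],
  ],
)

```text
t: 30.7
tcp_pos: [0.5284, 0.1467, 0.3158]
orientation: [0.997, 0.075, 0.0, -0.0]
contact_force: [0.7, -0.1, 0.0]
opening: 0.45
grasp_force: 0.0
```

Call:
send_rows(
  increments=[
    [[-5,34,6],[0,0,0.01]],
    [[-5,34,6],[0,0,0.01]],
    [[-5,34,5],[0,0,0.01]],
    [[-4,34,6],[0,0,0.01]],
    [[-4,34,5],[0,0,0]],
  ],
)

```text
t: 31.12
tcp_pos: [0.5273, -0.0254, 0.2875]
orientation: [0.999, 0.055, 0.0, 0.0]
contact_force: [0.8, -0.5, 1.3]
opening: 0.451
grasp_force: 0.0
```

Call:
send_rows(
  increments=[
    [[-4,34,6],[0,0,0.01]],
    [[-4,34,5],[0,0,0]],
    [[-4,34,6],[0,0,0.01]],
    [[-3,34,5],[0,0,0]],
    [[-4,34,6],[0,0,0.01]],
  ],
)

```text
t: 31.53
tcp_pos: [0.5252, -0.1964, 0.2596]
orientation: [0.999, 0.04, 0.0, 0.0]
contact_force: [1.6, 0.2, 0.6]
opening: 0.448
grasp_force: 0.0
```

Call:
send_rows(
  increments=[
    [[-3,34,5],[0,0,0]],
    [[-3,35,6],[0,0,0.01]],
    [[-3,34,5],[0,0,0.004]],
    [[-1,15,13],[0,0,0]],
    [[-1,14,14],[0,0,0]],
  ],
)

```text
t: 31.95
tcp_pos: [0.5239, -0.3295, 0.2162]
orientation: [0.999, 0.032, 0.0, 0.0]
contact_force: [-0.5, 0.8, 0.3]
opening: 0.452
grasp_force: 0.0
```

Call:
send_rows(
  increments=[
    [[-1,15,13],[0,0,0]],
    [[0,0,23],[0,0,0]],
    [[0,0,22],[0,0,0]],
    [[0,0,10],[0,0,0]],
    [[0,0,0],[0,0,0]],
  ],
)

```text
t: 32.37
tcp_pos: [0.5231, -0.3404, 0.1455]
orientation: [0.999, 0.034, -0.002, -0.002]
contact_force: [0.3, 0.2, 0.4]
opening: 0.45
grasp_force: 0.0
```

```bash
python3 - <<'E'
from plan import *
go([(.5229,-.3438,.098,.066,15)])
T=cam('top');S=cam('side')
for n,c in(('top',T),('side',S)):
    for l in('slat_1','pin','lid'):print(n,l,[(np.round(r['at'],1),round(r['confidence'],2),onz(c,r['at'],.034)[:2]) for r in viewer.pinpoint(n,l)[:3]])
E
```

```text
from [ 0.5231 -0.3404  0.1455] psi 0.067 tilt -0.99999
[[[0,1,12],[0,0,0.0]],[[0,1,12],[0,0,0.0]],[[0,1,12],[0,0,0.0]],[[-0.4,0.3,11.5],[0,0,0.001]]]
end [ 0.5229 -0.3438  0.098 ] 0.066
top slat_1 [(array([141.9, 218. ]), 0.75, array([0.5484, 0.3279])), (array([339.8, 222.8]), 0.59, array([ 0.5284, -0.347 ]))]
top pin [(array([233.8, 166.2]), 0.58, array([0.7284, 0.0146]))]
top lid [(array([258.2, 223.3]), 0.64, array([ 0.5282, -0.0692]))]
side slat_1 [(array([234.7, 319. ]), 0.84, array([ 0.5306, -0.404 ])), (array([228.9, 296.7]), 0.84, array([ 0.5227, -0.3389]))]
side pin [(array([284.2, 208.5]), 0.66, array([ 0.7173, -0.0187]))]
side lid [(array([229.7, 309.3]), 0.31, array([ 0.5217, -0.3758]))]
```

Call:
send_rows(
  increments=[
    [[0,1,12],[0,0,0]],
    [[0,1,12],[0,0,0]],
    [[0,1,12],[0,0,0]],
    [[0,0,8],[0,0,0]],
    [[0,0,0],[0,0,0]],
  ],
)

```text
t: 33.18
tcp_pos: [0.5229, -0.3446, 0.1015]
orientation: [0.999, 0.033, -0.002, -0.001]
contact_force: [-0.1, -0.4, -0.4]
opening: 0.447
grasp_force: 0.0
```

Call:
send_rows(
  increments=[
    [[0,0,2],[0,0,0]],
    [[0,0,0],[0,0,0]],
    [[0,0,0],[0,0,0]],
  ],
)

```text
t: 33.43
tcp_pos: [0.5246, -0.3453, 0.1031]
orientation: [0.999, 0.033, 0.0, 0.0]
contact_force: [0.6, -0.3, -0.1]
opening: 0.45
grasp_force: 0.0
```

Call:
send_rows(
  increments=[
    [[0,0,0],[0,0,0]],
    [[0,0,0],[0,0,0]],
    [[0,0,0],[0,0,0]],
    [[0,0,0],[0,0,0]],
    [[0,0,0],[0,0,0]],
  ],
  hand=-1,
)

```text
t: 33.85
tcp_pos: [0.5246, -0.3452, 0.1032]
orientation: [0.999, 0.033, 0.0, 0.0]
contact_force: [-0.9, 1.7, 3.9]
opening: 0.318
grasp_force: 30.0
```

Call:
send_rows(
  increments=[
    [[0,0,-10],[0,0,0]],
    [[0,0,-20],[0,0,0]],
    [[0,0,-30],[0,0,0]],
    [[0,0,-30],[0,0,0]],
    [[0,0,-35],[0,0,0]],
  ],
)

```text
t: 34.27
tcp_pos: [0.5236, -0.3449, 0.2286]
orientation: [0.999, 0.033, -0.001, -0.001]
contact_force: [0.5, -0.2, -0.3]
opening: 0.32
grasp_force: 30.0
```

```bash
python3 - <<'E'
from plan import *
go([(.5236,-.25,.31,.066,40),(.538,.19,.345,.18,36),(.538,.232,.345,.18,15),(.538,.232,.275,.18,15)])
E
```

```text
from [ 0.5236 -0.3449  0.2286] psi 0.066 tilt -1.0
[[[2,-24,-20],[0,0,-0.0]],[[1,-24,-20],[0,0,-0.0]],[[2,-23,-21],[0,0,-0.0]],[[1.2,-23.7,-20.4],[0,0,-0.0]],[[3,-34,-3],[0,0,-0.01]]]
[[[4,-34,-3],[0,0,-0.01]],[[4,-34,-3],[0,0,-0.01]],[[4,-33,-3],[0,0,-0.01]],[[5,-33,-3],[0,0,-0.01]],[[5,-34,-3],[0,0,-0.01]]]
[[[5,-33,-2],[0,0,-0.01]],[[6,-33,-3],[0,0,-0.01]],[[6,-33,-2],[0,0,-0.01]],[[6,-33,-3],[0,0,-0.01]],[[7,-34,-2],[0,0,-0.0]]]
[[[7,-33,-3],[0,0,-0.01]],[[6.8,-33.5,-2.0],[0,0,-0.004]],[[3,-14,0],[0,0,-0.0]],[[2,-14,0],[0,0,-0.0]],[[2.5,-13.4,-0.0],[0,0,-0.0]]]
[[[0,0,14],[0,0,-0.0]],[[0,0,14],[0,0,-0.0]],[[0,0,14],[0,0,-0.0]],[[0,0,14],[0,0,-0.0]],[[0.0,0.0,14.0],[0,0,-0.0]]]
end [0.538 0.232 0.275] 0.18
```

Call:
send_rows(
  increments=[
    [[2,-24,-20],[0,0,0]],
    [[1,-24,-20],[0,0,0]],
    [[2,-23,-21],[0,0,0]],
    [[1,-24,-20],[0,0,0]],
    [[3,-34,-3],[0,0,-0.01]],
  ],
)

```text
t: 34.68
tcp_pos: [0.5252, -0.2171, 0.3162]
orientation: [0.999, 0.036, 0.002, 0.002]
contact_force: [0.7, -0.3, -0.6]
opening: 0.316
grasp_force: 30.0
```

Call:
send_rows(
  increments=[
    [[4,-34,-3],[0,0,-0.01]],
    [[4,-34,-3],[0,0,-0.01]],
    [[4,-33,-3],[0,0,-0.01]],
    [[5,-33,-3],[0,0,-0.01]],
    [[5,-34,-3],[0,0,-0.01]],
  ],
)

```text
t: 35.1
tcp_pos: [0.5303, -0.0452, 0.3276]
orientation: [0.998, 0.063, 0.0, 0.0]
contact_force: [0.5, -0.1, -1.3]
opening: 0.315
grasp_force: 30.0
```

Call:
send_rows(
  increments=[
    [[5,-33,-2],[0,0,-0.01]],
    [[6,-33,-3],[0,0,-0.01]],
    [[6,-33,-2],[0,0,-0.01]],
    [[6,-33,-3],[0,0,-0.01]],
    [[7,-34,-2],[0,0,0]],
  ],
)

```text
t: 35.52
tcp_pos: [0.5358, 0.1233, 0.3397]
orientation: [0.997, 0.083, 0.0, 0.0]
contact_force: [0.9, -0.2, 0.0]
opening: 0.317
grasp_force: 30.0
```

Call:
send_rows(
  increments=[
    [[7,-33,-3],[0,0,-0.01]],
    [[7,-33,-2],[0,0,-0.004]],
    [[3,-14,0],[0,0,0]],
    [[2,-14,0],[0,0,0]],
    [[2,-13,0],[0,0,0]],
  ],
)

```text
t: 35.93
tcp_pos: [0.538, 0.2322, 0.3442]
orientation: [0.996, 0.09, 0.0, 0.0]
contact_force: [0.8, -0.9, -0.7]
opening: 0.319
grasp_force: 30.0
```

Call:
send_rows(
  increments=[
    [[0,0,14],[0,0,0]],
    [[0,0,14],[0,0,0]],
    [[0,0,14],[0,0,0]],
    [[0,0,14],[0,0,0]],
    [[0,0,10],[0,0,0]],
  ],
)

```text
t: 36.35
tcp_pos: [0.538, 0.2307, 0.2769]
orientation: [0.996, 0.09, -0.0, 0.0]
contact_force: [0.6, -0.3, -0.2]
opening: 0.315
grasp_force: 30.0
```

Call:
send_rows(
  increments=[
    [[0,0,0],[0,0,0]],
    [[0,0,0],[0,0,0]],
    [[0,0,0],[0,0,0]],
  ],
)

```text
t: 36.6
tcp_pos: [0.5387, 0.2312, 0.2788]
orientation: [0.996, 0.09, 0.001, -0.0]
contact_force: [0.0, -0.4, -1.4]
opening: 0.32
grasp_force: 30.0
```

Call:
send_rows(
  increments=[
    [[0,0,6],[0,0,0]],
    [[0,0,3],[0,0,0]],
    [[0,0,2],[0,0,0]],
    [[0,0,0],[0,0,0]],
    [[0,0,0],[0,0,0]],
  ],
)

```text
t: 37.02
tcp_pos: [0.5384, 0.231, 0.267]
orientation: [0.996, 0.09, 0.0, 0.0]
contact_force: [-1.1, -0.1, 2.2]
opening: 0.314
grasp_force: 30.0
```

Call:
send_rows(
  increments=[
    [[0,0,1],[0,0,0]],
    [[0,0,0],[0,0,0]],
    [[0,0,0],[0,0,0]],
  ],
)

```text
t: 37.27
tcp_pos: [0.5384, 0.2311, 0.2669]
orientation: [0.996, 0.09, 0.0, 0.0]
contact_force: [-3.5, -1.9, 9.1]
opening: 0.314
grasp_force: 30.0
```

Seated. Release to a small opening, raise, then go to the third slat.

Call:
send_rows(
  increments=[
    [[0,0,0],[0,0,0]],
    [[0,0,0],[0,0,0]],
    [[0,0,0],[0,0,0]],
    [[0,0,-15],[0,0,0]],
    [[0,0,-30],[0,0,0]],
  ],
  hand=-0.16,
)

```text
t: 37.68
tcp_pos: [0.5372, 0.2301, 0.3076]
orientation: [0.996, 0.09, -0.003, 0.001]
contact_force: [0.5, 1.1, -0.1]
opening: 0.419
grasp_force: 0.0
```

```bash
python3 - <<'E'
from plan import *
go([(.5381,.20,.33,.18,35),(.5281,-.36,.24,.066,37),(.5281,-.3986,.20,.066,20),(.5281,-.3986,.145,.066,25)])
E
```

```text
from [0.5372 0.2301 0.3076] psi 0.18 tilt -0.99998
[[[-2,15,-11],[0,0,-0.0]],[[-2.5,14.7,-11.4],[0,0,-0.0]],[[-7,34,6],[0,0,0.01]],[[-7,34,6],[0,0,0.01]],[[-6,35,6],[0,0,0.01]]]
[[[-6,35,6],[0,0,0.01]],[[-5,35,5],[0,0,0.01]],[[-5,35,6],[0,0,0.01]],[[-5,35,5],[0,0,0.01]],[[-4,35,6],[0,0,0.0]]]
[[[-4,35,5],[0,0,0.01]],[[-4,34,6],[0,0,0.0]],[[-4,35,5],[0,0,0.01]],[[-4,35,6],[0,0,0.0]],[[-4,34,5],[0,0,0.01]]]
[[[-4,35,6],[0,0,0.0]],[[-3,34,5],[0,0,0.01]],[[-3.4,34.7,6.0],[0,0,0.004]],[[-1,13,13],[0,0,-0.0]],[[-1,13,13],[0,0,-0.0]]]
[[[-0.5,12.5,14.0],[0,0,-0.0]],[[0,0,18],[0,0,-0.0]],[[0,0,18],[0,0,-0.0]],[[-0.0,0.0,19.0],[0,0,-0.0]]]
end [ 0.5281 -0.3986  0.145 ] 0.066
```

Call:
send_rows(
  increments=[
    [[-2,15,-11],[0,0,0]],
    [[-2,15,-11],[0,0,0]],
    [[-7,34,6],[0,0,0.01]],
    [[-7,34,6],[0,0,0.01]],
    [[-6,35,6],[0,0,0.01]],
  ],
)

```text
t: 38.1
tcp_pos: [0.5373, 0.095, 0.3147]
orientation: [0.997, 0.075, 0.0, -0.0]
contact_force: [0.7, -0.9, -0.0]
opening: 0.417
grasp_force: 0.0
```

Call:
send_rows(
  increments=[
    [[-6,35,6],[0,0,0.01]],
    [[-5,35,5],[0,0,0.01]],
    [[-5,35,6],[0,0,0.01]],
    [[-5,35,5],[0,0,0.01]],
    [[-4,35,6],[0,0,0]],
  ],
)

```text
t: 38.52
tcp_pos: [0.535, -0.0826, 0.2866]
orientation: [0.999, 0.055, 0.0, 0.0]
contact_force: [1.0, -0.2, 0.9]
opening: 0.419
grasp_force: 0.0
```

Call:
send_rows(
  increments=[
    [[-4,35,5],[0,0,0.01]],
    [[-4,34,6],[0,0,0]],
    [[-4,35,5],[0,0,0.01]],
    [[-4,35,6],[0,0,0]],
    [[-4,34,5],[0,0,0.01]],
  ],
)

```text
t: 38.93
tcp_pos: [0.532, -0.2569, 0.2592]
orientation: [0.999, 0.04, -0.0, 0.0]
contact_force: [1.2, 0.9, -0.3]
opening: 0.42
grasp_force: 0.0
```

Call:
send_rows(
  increments=[
    [[-4,35,6],[0,0,0]],
    [[-3,34,5],[0,0,0.01]],
    [[-3,35,6],[0,0,0.004]],
    [[-1,13,13],[0,0,0]],
    [[-1,13,13],[0,0,0]],
  ],
)

```text
t: 39.35
tcp_pos: [0.5295, -0.3878, 0.2158]
orientation: [0.999, 0.032, -0.0, 0.0]
contact_force: [-0.4, -0.1, -1.0]
opening: 0.421
grasp_force: 0.0
```

Call:
send_rows(
  increments=[
    [[-1,12,14],[0,0,0]],
    [[0,0,18],[0,0,0]],
    [[0,0,18],[0,0,0]],
    [[0,0,19],[0,0,0]],
    [[0,0,0],[0,0,0]],
  ],
  hand=-0.05,
)

```text
t: 39.77
tcp_pos: [0.5285, -0.3951, 0.1427]
orientation: [0.999, 0.034, -0.003, -0.002]
contact_force: [-1.3, 1.8, -0.8]
opening: 0.472
grasp_force: 0.0
```

Call:
send_rows(
  increments=[
    [[0,0,14],[0,0,0]],
    [[0,0,14],[0,0,0]],
    [[0,0,10],[0,0,0]],
    [[0,0,0],[0,0,0]],
    [[0,0,0],[0,0,0]],
  ],
)

```text
t: 40.18
tcp_pos: [0.5296, -0.3973, 0.1092]
orientation: [0.999, 0.033, -0.0, -0.0]
contact_force: [-0.8, 0.9, 1.1]
opening: 0.476
grasp_force: 0.0
```

Call:
send_rows(
  increments=[
    [[0,1,4],[0,0,0]],
    [[0,0,3],[0,0,0]],
    [[0,0,0],[0,0,0]],
    [[0,0,0],[0,0,0]],
  ],
)

```text
t: 40.52
tcp_pos: [0.5299, -0.3986, 0.1029]
orientation: [0.999, 0.033, 0.0, 0.0]
contact_force: [0.1, -0.4, 0.2]
opening: 0.473
grasp_force: 0.0
```

Call:
send_rows(
  increments=[
    [[0,0,0],[0,0,0]],
    [[0,0,0],[0,0,0]],
    [[0,0,0],[0,0,0]],
    [[0,0,0],[0,0,0]],
    [[0,0,0],[0,0,0]],
  ],
  hand=-1,
)

```text
t: 40.93
tcp_pos: [0.53, -0.3986, 0.103]
orientation: [0.999, 0.033, 0.0, 0.0]
contact_force: [0.3, 1.1, 1.4]
opening: 0.316
grasp_force: 30.0
```

Call:
send_rows(
  increments=[
    [[0,0,-10],[0,0,0]],
    [[0,0,-20],[0,0,0]],
    [[0,0,-30],[0,0,0]],
    [[0,0,-30],[0,0,0]],
    [[0,0,-35],[0,0,0]],
  ],
)

```text
t: 41.35
tcp_pos: [0.5293, -0.3982, 0.2286]
orientation: [0.999, 0.033, -0.001, -0.001]
contact_force: [0.8, 0.5, -1.2]
opening: 0.322
grasp_force: 30.0
```

```bash
python3 - <<'E'
from plan import *
go([(.529,-.30,.31,.066,40),(.547,.13,.345,.18,36),(.547,.1795,.345,.18,15),(.547,.1795,.275,.18,15)])
E
```

```text
from [ 0.5293 -0.3982  0.2286] psi 0.066 tilt -1.0
[[[2,-24,-20],[0,0,-0.0]],[[1,-25,-20],[0,0,-0.0]],[[2,-24,-21],[0,0,-0.0]],[[1.2,-25.0,-20.4],[0,0,-0.0]],[[4,-36,-3],[0,0,-0.01]]]
[[[4,-36,-3],[0,0,-0.01]],[[5,-35,-3],[0,0,-0.01]],[[5,-36,-3],[0,0,-0.01]],[[5,-35,-3],[0,0,-0.01]],[[6,-35,-3],[0,0,-0.01]]]
[[[6,-35,-3],[0,0,-0.01]],[[6,-35,-3],[0,0,-0.01]],[[7,-35,-3],[0,0,-0.01]],[[7,-36,-3],[0,0,-0.01]],[[7,-35,-2],[0,0,-0.01]]]
[[[7.7,-35.4,-3.0],[0,0,-0.004]],[[2,-12,0],[0,0,-0.0]],[[2,-12,0],[0,0,-0.0]],[[2,-12,0],[0,0,-0.0]],[[2.8,-12.7,0.0],[0,0,-0.0]]]
[[[0,0,14],[0,0,-0.0]],[[0,0,14],[0,0,-0.0]],[[0,0,14],[0,0,-0.0]],[[0,0,14],[0,0,-0.0]],[[0.0,-0.0,14.0],[0,0,-0.0]]]
end [0.547  0.1795 0.275 ] 0.18
```

Call:
send_rows(
  increments=[
    [[2,-24,-20],[0,0,0]],
    [[1,-25,-20],[0,0,0]],
    [[2,-24,-21],[0,0,0]],
    [[1,-25,-20],[0,0,0]],
    [[4,-36,-3],[0,0,-0.01]],
  ],
)

```text
t: 41.77
tcp_pos: [0.5311, -0.2656, 0.3164]
orientation: [0.999, 0.036, 0.002, 0.002]
contact_force: [1.0, -0.6, -0.6]
opening: 0.317
grasp_force: 30.0
```

Call:
send_rows(
  increments=[
    [[4,-36,-3],[0,0,-0.01]],
    [[5,-35,-3],[0,0,-0.01]],
    [[5,-36,-3],[0,0,-0.01]],
    [[5,-35,-3],[0,0,-0.01]],
    [[6,-35,-3],[0,0,-0.01]],
  ],
)

```text
t: 42.18
tcp_pos: [0.5385, -0.0838, 0.3278]
orientation: [0.998, 0.063, 0.0, 0.0]
contact_force: [1.2, 0.3, -0.4]
opening: 0.32
grasp_force: 30.0
```

Call:
send_rows(
  increments=[
    [[6,-35,-3],[0,0,-0.01]],
    [[6,-35,-3],[0,0,-0.01]],
    [[7,-35,-3],[0,0,-0.01]],
    [[7,-36,-3],[0,0,-0.01]],
    [[7,-35,-2],[0,0,-0.01]],
  ],
)

```text
t: 42.6
tcp_pos: [0.5457, 0.0952, 0.342]
orientation: [0.996, 0.088, 0.001, 0.0]
contact_force: [0.4, 0.5, -1.9]
opening: 0.32
grasp_force: 30.0
```

Call:
send_rows(
  increments=[
    [[8,-35,-3],[0,0,-0.004]],
    [[2,-12,0],[0,0,0]],
    [[2,-12,0],[0,0,0]],
    [[2,-12,0],[0,0,0]],
    [[2,-12,0],[0,0,0]],
  ],
)

```text
t: 43.02
tcp_pos: [0.5473, 0.1775, 0.3438]
orientation: [0.996, 0.089, -0.0, 0.0]
contact_force: [0.4, -0.3, -0.9]
opening: 0.319
grasp_force: 30.0
```

Call:
send_rows(
  increments=[
    [[0,0,14],[0,0,0]],
    [[0,0,14],[0,0,0]],
    [[0,0,14],[0,0,0]],
    [[0,0,14],[0,0,0]],
    [[0,0,10],[0,0,0]],
  ],
)

```text
t: 43.43
tcp_pos: [0.5471, 0.1769, 0.2764]
orientation: [0.996, 0.089, -0.001, 0.0]
contact_force: [0.1, 0.2, -0.3]
opening: 0.315
grasp_force: 30.0
```

Call:
send_rows(
  increments=[
    [[0,0,3],[0,0,0]],
    [[0,0,0],[0,0,0]],
    [[0,0,0],[0,0,0]],
  ],
)

```text
t: 43.68
tcp_pos: [0.5474, 0.1777, 0.2753]
orientation: [0.996, 0.09, 0.0, -0.0]
contact_force: [-0.2, -0.3, -0.6]
opening: 0.317
grasp_force: 30.0
```

Call:
send_rows(
  increments=[
    [[0,0,4],[0,0,0]],
    [[0,0,3],[0,0,0]],
    [[0,0,1.5],[0,0,0]],
    [[0,0,0],[0,0,0]],
    [[0,0,0],[0,0,0]],
  ],
)

```text
t: 44.1
tcp_pos: [0.5473, 0.1779, 0.2667]
orientation: [0.996, 0.09, 0.0, 0.0]
contact_force: [-1.4, -0.8, 3.6]
opening: 0.319
grasp_force: 30.0
```

Call:
send_rows(
  increments=[
    [[0,0,0.5],[0,0,0]],
    [[0,0,0],[0,0,0]],
    [[0,0,0],[0,0,0]],
  ],
)

```text
t: 44.35
tcp_pos: [0.5473, 0.1779, 0.2666]
orientation: [0.996, 0.09, 0.0, 0.0]
contact_force: [-3.0, -0.8, 7.0]
opening: 0.318
grasp_force: 30.0
```

Call:
send_rows(
  increments=[
    [[0,0,0],[0,0,0]],
    [[0,0,0],[0,0,0]],
    [[0,0,0],[0,0,0]],
    [[0,0,-15],[0,0,0]],
    [[0,0,-30],[0,0,0]],
  ],
  hand=-0.16,
)

```text
t: 44.77
tcp_pos: [0.5458, 0.177, 0.3077]
orientation: [0.996, 0.09, -0.003, 0.0]
contact_force: [0.1, 0.1, -0.4]
opening: 0.414
grasp_force: 0.0
```

```bash
python3 - <<'E'
from plan import *
go([(.547,.178,.36,None,30),(.62,-.10,.34,1.2,30)])
E
```

```text
from [0.5458 0.177  0.3077] psi 0.18 tilt -0.99998
[[[1,0,-26],[0,0,-0.0]],[[0.3,-0.8,-26.3],[0,0,-0.0]],[[2,29,2],[0,0,-0.1]],[[-1,29,2],[0,0,-0.1]],[[-3,28,2],[0,0,-0.1]]]
[[[-6,28,2],[0,0,-0.1]],[[-9,27,2],[0,0,-0.1]],[[-12,26,2],[0,0,-0.1]],[[-14,25,2],[0,0,-0.11]],[[-17,23,2],[0,0,-0.1]]]
[[[-20,22,2],[0,0,-0.11]],[[-21.3,18.9,2.0],[0,0,-0.1]]]
end [ 0.62 -0.1   0.34] 1.2
```

Call:
send_rows(
  increments=[
    [[1,0,-26],[0,0,0]],
    [[0,-1,-26],[0,0,0]],
    [[2,29,2],[0,0,-0.1]],
    [[-1,29,2],[0,0,-0.1]],
    [[-3,28,2],[0,0,-0.1]],
  ],
)

```text
t: 45.18
tcp_pos: [0.57, 0.0949, 0.3572]
orientation: [0.971, 0.241, 0.001, 0.0]
contact_force: [0.7, 0.6, 0.5]
opening: 0.418
grasp_force: 0.0
```

Call:
send_rows(
  increments=[
    [[-6,28,2],[0,0,-0.1]],
    [[-9,27,2],[0,0,-0.1]],
    [[-12,26,2],[0,0,-0.1]],
    [[-14,25,2],[0,0,-0.11]],
    [[-17,23,2],[0,0,-0.1]],
  ],
  hand=0.2,
)

```text
t: 45.6
tcp_pos: [0.6066, -0.044, 0.3465]
orientation: [0.879, 0.477, -0.0, -0.0]
contact_force: [0.5, -0.1, 0.1]
opening: 0.592
grasp_force: 0.0
```

```bash
python3 - <<'E'
from plan import *
S=cam('side','s11.png');T=cam('top','t11.png')
for n,c in(('top',T),('side',S)):print(n,[(np.round(r['at'],1),round(r['confidence'],2),onz(c,r['at'],.009)[:2]) for r in viewer.pinpoint(n,'pin')[:3]])
cv2.imwrite('pics/c11.png',np.hstack([cv2.resize(S['img'][90:290,170:340],(340,400),interpolation=2),cv2.resize(T['img'][140:255,110:242],(460,400),interpolation=2)]))
# pin by colour near its last place
for c,n in((T,'top'),):
    b=c['img'][150:185,215:265].astype(int); print(np.argwhere((b.sum(2)<230))[:40].mean(0)+[150,215])
E
```

```text
top []
side [(array([288.7, 208. ]), 0.4, array([0.739 , 0.0141]))]
[153.35 244.25]
```

View pics/c11.png

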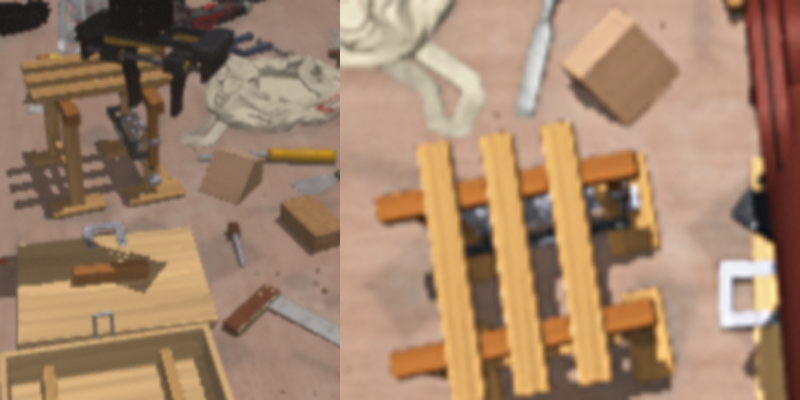

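```bash
python3 - <<'E'
from plan import *
T=cam('top');S=cam('side')
print('t6 grip',onz(T,(231,167),.012),'tip',onz(T,(254,167.3),.006),'side grip',onz(S,(287,204.5),.012),'tip',onz(S,(289,221),.005))
a=cv2.imread('pics/s8.png')[190:235,270:310].astype(int);b=S['img'][190:235,270:310].astype(int);c=cv2.imread('pics/s6.png')[190:235,270:310].astype(int)
print('diff s8-s11',np.abs(a-b).max(),(np.abs(a-b).sum(2)>60).sum(),'s6-s8',(np.abs(a-c).sum(2)>60).sum())
m=lambda i:np.argwhere((i.sum(2)<190))
for i in(a,b): print(len(m(i)),m(i).mean(0)[::-1]+[270,190])
go([(.735,.029,.20,1.571,30),(.735,.029,.10,1.571,30)])
E
```

```text
t6 grip [0.7309 0.0255 0.012 ] tip [ 0.7308 -0.0559  0.006 ] side grip [0.7364 0.0292 0.012 ] tip [ 0.728  -0.0454  0.005 ]
diff s8-s11 6 0 s6-s8 35
5 [284.6 205.6]
8 [284.875 205.25 ]
from [ 0.6063 -0.0412  0.3468] psi 0.99 tilt -1.0
[[[18,10,21],[0,0,-0.08]],[[18,11,21],[0,0,-0.08]],[[17,13,21],[0,0,-0.08]],[[16,14,21],[0,0,-0.09]],[[14,15,21],[0,0,-0.08]]]
[[[13,16,21],[0,0,-0.09]],[[11.1,18.0,20.8],[0,0,-0.081]],[[0,0,25],[0,0,0.0]],[[0,0,25],[0,0,0.0]],[[0,0,25],[0,0,0.0]]]
[[[-0.0,0.0,25.0],[0,0,0.0]]]
end [0.735 0.029 0.1  ] 1.571
```

Call:
send_rows(
  increments=[
    [[18,10,21],[0,0,-0.08]],
    [[18,11,21],[0,0,-0.08]],
    [[17,13,21],[0,0,-0.08]],
    [[16,14,21],[0,0,-0.09]],
    [[14,15,21],[0,0,-0.08]],
  ],
)

```text
t: 46.32
tcp_pos: [0.6989, 0.0104, 0.2412]
orientation: [0.763, 0.646, 0.0, 0.0]
contact_force: [1.3, 0.7, 0.5]
opening: 0.601
grasp_force: 0.0
```

Call:
send_rows(
  increments=[
    [[13,16,21],[0,0,-0.09]],
    [[10,17,21],[0,0,-0.08]],
    [[0,0,25],[0,0,0]],
    [[0,0,25],[0,0,0]],
    [[0,0,25],[0,0,0]],
  ],
)

```text
t: 46.73
tcp_pos: [0.734, 0.0291, 0.1238]
orientation: [0.707, 0.707, 0.0, -0.0]
contact_force: [0.2, 0.2, -0.1]
opening: 0.603
grasp_force: 0.0
```

Call:
send_rows(
  increments=[
    [[0,0,25],[0,0,0]],
    [[0,0,14],[0,0,0]],
    [[0,0,8],[0,0,0]],
    [[0,0,0],[0,0,0]],
    [[0,0,0],[0,0,0]],
  ],
)

```text
t: 47.15
tcp_pos: [0.7344, 0.0272, 0.0788]
orientation: [0.707, 0.707, 0.0, 0.0]
contact_force: [0.0, -0.2, 0.6]
opening: 0.601
grasp_force: 0.0
```

Call:
send_rows(
  increments=[
    [[0,0,0],[0,0,0]],
    [[0,0,0],[0,0,0]],
  ],
)

```text
t: 47.32
tcp_pos: [0.7349, 0.0268, 0.0797]
orientation: [0.708, 0.707, 0.001, 0.001]
contact_force: [1.2, 0.1, 0.5]
opening: 0.602
grasp_force: 0.0
```

Call:
send_rows(
  increments=[
    [[0,0,5],[0,0,0]],
    [[0,0,0],[0,0,0]],
  ],
)

```text
t: 47.48
tcp_pos: [0.734, 0.0264, 0.0727]
orientation: [0.708, 0.707, 0.0, 0.0]
contact_force: [-0.3, -1.1, -1.4]
opening: 0.6
grasp_force: 0.0
```

Call:
send_rows(
  increments=[
    [[0,0,0],[0,0,0]],
    [[0,0,0],[0,0,0]],
    [[0,0,0],[0,0,0]],
    [[0,0,0],[0,0,0]],
    [[0,0,0],[0,0,0]],
  ],
  hand=-1,
)

```text
t: 47.9
tcp_pos: [0.7341, 0.0266, 0.0728]
orientation: [0.707, 0.707, 0.0, 0.0]
contact_force: [0.1, 0.1, 0.1]
opening: 0.307
grasp_force: 0.0
```

Call:
send_rows(
  increments=[
    [[0,0,0],[0,0,0]],
    [[0,0,0],[0,0,0]],
  ],
)

```text
t: 48.07
tcp_pos: [0.7341, 0.0266, 0.0728]
orientation: [0.707, 0.707, 0.0, -0.0]
contact_force: [0.4, -0.3, 0.5]
opening: 0.201
grasp_force: 30.0
```

```bash
python3 - <<'E'
from plan import *
go([(.735,.027,.17,1.571,25),(.52,-.305,.20,1.637,33),(.52,-.305,.085,1.637,25)])
E
```

```text
from [0.7341 0.0266 0.0728] psi 1.57 tilt -1.0
[[[0,0,-24],[0,0,-0.0]],[[0,0,-24],[0,0,-0.0]],[[0,0,-25],[0,0,-0.0]],[[0.4,0.9,-24.2],[0,0,-0.001]],[[-26,-17,-2],[0,0,-0.01]]]
[[[-25,-17,-2],[0,0,-0.0]],[[-25,-17,-2],[0,0,-0.01]],[[-25,-17,-2],[0,0,-0.0]],[[-25,-17,-2],[0,0,-0.01]],[[-25,-17,-3],[0,0,-0.0]]]
[[[-25,-17,-2],[0,0,-0.01]],[[-25,-18,-3],[0,0,-0.0]],[[-25,-17,-2],[0,0,-0.01]],[[-25,-18,-3],[0,0,-0.0]],[[-25,-18,-2],[0,0,-0.01]]]
[[[-24,-18,-3],[0,0,-0.0]],[[-24.8,-17.5,-2.0],[0,0,-0.006]],[[0,0,23],[0,0,-0.0]],[[0,0,23],[0,0,-0.0]],[[0,0,23],[0,0,-0.0]]]
[[[0,0,23],[0,0,-0.0]],[[-0.0,-0.0,23.0],[0,0,-0.0]]]
end [ 0.52  -0.305  0.085] 1.637
```

Call:
send_rows(
  increments=[
    [[0,0,-20],[0,0,0]],
    [[0,0,-25],[0,0,0]],
    [[0,0,-25],[0,0,0]],
    [[0,0,-25],[0,0,0]],
    [[-26,-17,-2],[0,0,-0.01]],
  ],
)

```text
t: 48.48
tcp_pos: [0.7199, 0.008, 0.1755]
orientation: [0.701, 0.713, 0.005, 0.001]
contact_force: [0.5, 0.8, 1.1]
opening: 0.205
grasp_force: 30.0
```

Call:
send_rows(
  increments=[
    [[-25,-17,-2],[0,0,0]],
    [[-25,-17,-2],[0,0,-0.01]],
    [[-25,-17,-2],[0,0,0]],
    [[-25,-17,-2],[0,0,-0.01]],
    [[-25,-17,-3],[0,0,0]],
  ],
)

```text
t: 48.9
tcp_pos: [0.633, -0.1269, 0.1807]
orientation: [0.697, 0.717, -0.0, -0.0]
contact_force: [-0.3, -0.2, 0.0]
opening: 0.205
grasp_force: 30.0
```

Call:
send_rows(
  increments=[
    [[-25,-17,-2],[0,0,-0.01]],
    [[-25,-18,-3],[0,0,0]],
    [[-25,-17,-2],[0,0,-0.01]],
    [[-25,-18,-3],[0,0,0]],
    [[-25,-18,-2],[0,0,-0.01]],
  ],
)

```text
t: 49.32
tcp_pos: [0.5504, -0.2555, 0.1931]
orientation: [0.686, 0.728, 0.0, 0.0]
contact_force: [0.6, -1.4, -0.1]
opening: 0.203
grasp_force: 30.0
```

Call:
send_rows(
  increments=[
    [[-24,-18,-3],[0,0,0]],
    [[-25,-18,-2],[0,0,-0.006]],
    [[0,0,20],[0,0,0]],
    [[0,0,20],[0,0,0]],
    [[0,0,20],[0,0,0]],
  ],
)

```text
t: 49.73
tcp_pos: [0.5179, -0.3063, 0.1375]
orientation: [0.684, 0.729, 0.0, 0.001]
contact_force: [0.4, 0.6, 0.6]
opening: 0.203
grasp_force: 30.0
```

```bash
python3 - <<'E'
from plan import *
go([(.52,-.305,.084,1.637,15)])
E
```

```text
from [ 0.5179 -0.3063  0.1375] psi 1.634 tilt -1.0
[[[0,1,13],[0,0,-0.0]],[[0,0,13],[0,0,-0.0]],[[1,1,14],[0,0,-0.0]],[[0.2,0.1,13.5],[0,0,-0.003]]]
end [ 0.52  -0.305  0.084] 1.637
```

Call:
send_rows(
  increments=[
    [[0,1,13],[0,0,0]],
    [[0,0,13],[0,0,0]],
    [[0,1,13],[0,0,0]],
    [[0,0,11],[0,0,0]],
    [[0,0,0],[0,0,0]],
  ],
)

```text
t: 50.15
tcp_pos: [0.5195, -0.3046, 0.0854]
orientation: [0.684, 0.73, -0.0, -0.002]
contact_force: [0.0, 0.2, -0.6]
opening: 0.202
grasp_force: 30.0
```

Call:
send_rows(
  increments=[
    [[0,0,0],[0,0,0]],
    [[0,0,0],[0,0,0]],
    [[0,0,0],[0,0,0]],
    [[0,0,0],[0,0,0]],
    [[0,0,0],[0,0,0]],
  ],
  hand=0,
)

```text
t: 50.57
tcp_pos: [0.5206, -0.3054, 0.0884]
orientation: [0.684, 0.73, 0.0, 0.0]
contact_force: [-0.1, 0.4, 0.2]
opening: 0.467
grasp_force: 0.0
```

Call:
send_rows(
  increments=[
    [[0,0,-20],[0,0,0]],
    [[0,0,-30],[0,0,0]],
    [[0,0,-40],[0,0,0]],
    [[0,0,-40],[0,0,0]],
    [[0,0,-40],[0,0,0]],
  ],
)

```text
t: 50.98
tcp_pos: [0.52, -0.305, 0.2599]
orientation: [0.684, 0.73, 0.0, 0.0]
contact_force: [1.0, -1.0, 0.9]
opening: 0.498
grasp_force: 0.0
```

Call:
send_rows(
  increments=[
    [[-35,-10,-5],[0,0,0.1]],
    [[-35,-10,-5],[0,0,0.1]],
    [[-35,-10,-5],[0,0,0.1]],
    [[-35,-5,-5],[0,0,0.1]],
    [[-35,-5,-5],[0,0,0.1]],
  ],
)

```text
t: 51.4
tcp_pos: [0.4569, -0.4746, 0.2835]
orientation: [0.844, 0.536, 0.0, 0.0]
contact_force: [0.1, 1.0, -0.7]
opening: 0.502
grasp_force: 0.0
```

```bash
python3 - <<'E'
from plan import *
s=status.read_state();print(s['t'],s['tcp_pos'])
S=cam('side','s12.png');T=cam('top','t12.png')
for n in('top','side'):print(n,[(np.round(r['at'],1),round(r['confidence'],2)) for r in viewer.pinpoint(n,'pin')[:3]])
cv2.imwrite('pics/c12.png',np.hstack([cv2.resize(S['img'][100:360,150:370],(380,450),interpolation=2),cv2.resize(T['img'][120:290,110:390],(420,255),interpolation=2) if 0 else cv2.copyMakeBorder(cv2.resize(T['img'][120:290,110:390],(420,255),interpolation=2),0,195,0,0,0)]))
E
```

```text
51.4 [ 0.4569 -0.4746  0.2835]
top [(array([327.1, 226.4]), 0.38)]
side [(array([224.5, 294.4]), 0.47)]
```

View pics/c12.png

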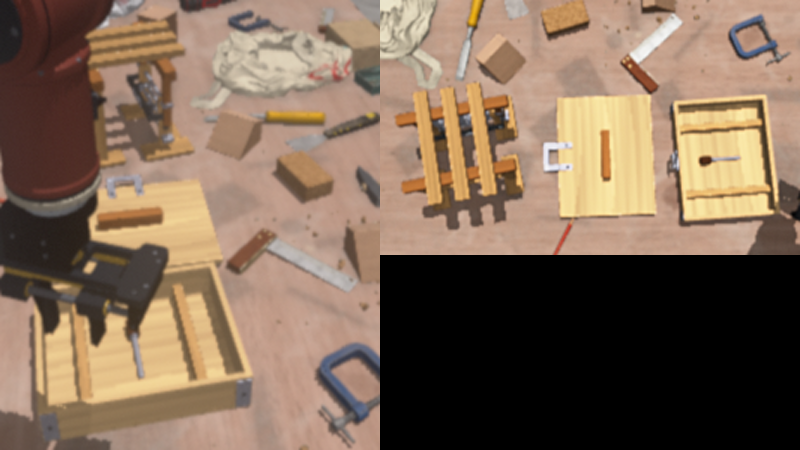

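The last picture shows all three slats flat across both bars, the lid flat on the bench, and the pin in the empty crate (crop at about (718,159)). The robot is touching nothing, so I'm handing in.

```bash
python3 -c "
from rig import bot; print(bot.close_job())"
```

```text
the job is handed in; nothing more can be done
None
```

I've handed in the job. The ladder trestle's bar hangs on its third rung, level with the plain trestle, the lid lies flat on the bench, and all three slats lie across both bars with about 24 mm between them. The pin is in the empty crate and the other things were left where they were; the hand-in gave no verdict.

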